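# Pack and clamp the annealing tray

## Task

Pack the brass finials for annealing: pull the tray out of the green clamping frame, put every brass finial that is on the bench into it, and then lay the lid with the red rib squarely on the tray so that it sits flush. Then push the tray fully home, and only after that wind the red handwheel clockwise until it stops, so that the clamp bears on the lid. Leave everything else on the bench where it is.

Things in the scene. Friction and masses are not known exactly. Their poses are not given: they have to be found in the camera images.
- press: green clamping frame, fixed. Origin on the bench under the closed tray's centre; x = the tray's sliding line (tray comes out to -x), z up. Steel bed 155 mm wide, 12 mm thick, from x = -225 to +75 mm; two posts at x = 20, y = +-78 mm; green crosshead 50 (x) by 190 mm (y) centred at x = 20 mm, from 155 to 177 mm above the bench.
- platen: dark clamp plate, 90 x 90 mm, hanging under the crosshead: two bars along the press's x with a 54 mm gap between them for the lid's rib, joined by a yoke 40 mm up. Origin: centre of its underside, 94 mm above the bench with the wheel at 0 and 64 mm (just on the seated lid) with the wheel at its stop. Moved by the wheel only.
- tray (a joint): how far the open-topped steel tray is pulled out of the frame, m: 0 = fully home, 0.145 = fully out (both ends are hard stops). Stays where it is left; slides with about 2 N of friction. At the start it is pulled out only 15 to 50 mm, so most of it is still under the gate.
- tray_in (a point): centre of the tray's inner floor, 19 mm above the bench, moving with the tray; axes as the press. The inside is 130 mm (x) by 100 mm (y) and 41 mm deep, walls 5 mm, rim 60 mm above the bench.
- tray_handle (a point): middle of the red bar handle on the tray's front (-x end), 45 mm out from the tray's front wall and 45 mm above the bench: a round bar 10 mm thick and 80 mm long along the press's y axis, moving with the tray. Can be pinched from above with the fingers closing along the press's x axis.
- wheel (a joint): angle of the red handwheel in rad, vertical axis, growing clockwise seen from above; it counts whole turns. 0 = clamp fully up, 25.13 (four turns) = hard stop, clamp down on the lid; the clamp goes down 7.5 mm a turn. Stays where it is left; about 0.1 N m of friction. Starts between 0 and 5.
- wheel_hub (a point): point on the handwheel's axis (20 mm towards +x of the press origin), 223 mm above the bench, level with wheel_knob. Wheel 112 mm across, its top 198 mm above the bench, hub to 202 mm.
- wheel_knob (a point): grip point on the handwheel's black upright crank knob, 50 mm from the axis, 223 mm above the bench, going round with the wheel. The knob is a cylinder 18 mm across, standing from 199 to 241 mm, that spins freely on its own vertical pin, so a hand can hold it and go round without turning.
- lid: loose dark steel lid, 450 g, lying on its step: plate 140 (x) by 110 (y) by 4 mm; centred beneath it a locating step 118 x 88 x 4 mm; on top a red rib 60 mm long (x), 15 mm thick (y), 8 to 44 mm above the origin. Origin: centre of the step's underside; z up. Seated: step inside the tray (6 mm of play), plate on the rim, x along the tray's x (either way), origin 37 mm above tray_in.
- padlock: bystander: brass padlock lying flat, 40 x 34 x 16 mm with a steel shackle, to be left alone. Origin: centre of the body's underside.
- stake: bystander: small dark steel planishing stake standing on the bench, up to 36 mm across, 36 mm tall, to be left alone. Origin: centre of its underside.
- tin: bystander: blue tin, 72 mm across, 85 mm tall, to be left alone. Origin: centre of its underside.
- hammer: bystander: hammer lying down, about 260 mm long along its x axis, to be left alone.
- blanks: bystander: round steel disc blank 100 mm across, 18 mm thick, to be left alone. Origin: centre of its underside.
- key: bystander: big copper-coloured key lying flat, about 100 mm long along its x axis, 8 mm thick, to be left alone. Origin: under its shank.
- finial0: one of up to four identical loose brass lantern finials, 90 g, standing on the bench: a round flange 34 mm across and 5 mm thick, a short cone, then a round shank 22 mm across from 8 to 26 mm up, tapering to a 12 mm top at 30 mm. Origin: centre of the flange's underside; z up through the top. Absent finials read None.
- finial1: one of up to four identical loose brass lantern finials, 90 g, standing on the bench: a round flange 34 mm across and 5 mm thick, a short cone, then a round shank 22 mm across from 8 to 26 mm up, tapering to a 12 mm top at 30 mm. Origin: centre of the flange's underside; z up through the top. Absent finials read None.
- finial2: one of up to four identical loose brass lantern finials, 90 g, standing on the bench: a round flange 34 mm across and 5 mm thick, a short cone, then a round shank 22 mm across from 8 to 26 mm up, tapering to a 12 mm top at 30 mm. Origin: centre of the flange's underside; z up through the top. Absent finials read None.
- finial3: one of up to four identical loose brass lantern finials, 90 g, standing on the bench: a round flange 34 mm across and 5 mm thick, a short cone, then a round shank 22 mm across from 8 to 26 mm up, tapering to a 12 mm top at 30 mm. Origin: centre of the flange's underside; z up through the top. Absent finials read None.
There are look-alikes about, which are no part of the job. Several things look just like the lid: the one meant starts farthest to the robot's right. Leave any purple look-alike of the finial1 alone.

How it is judged:
On the way, in this order (a step that is already met when the one before it is completed fails the run):
1. every finial is in the tray and let go (x of finial0 in the frame of tray_in between -0.066 and 0.066 m and y of finial0 in the frame of tray_in between -0.051 and 0.051 m and z of finial0 in the frame of tray_in between -0.004 and 0.034 m and x of finial1 in the frame of tray_in between -0.066 and 0.066 m and y of finial1 in the frame of tray_in between -0.051 and 0.051 m and z of finial1 in the frame of tray_in between -0.004 and 0.034 m and x of finial2 in the frame of tray_in between -0.066 and 0.066 m and y of finial2 in the frame of tray_in between -0.051 and 0.051 m and z of finial2 in the frame of tray_in between -0.004 and 0.034 m and x of finial3 in the frame of tray_in between -0.066 and 0.066 m and y of finial3 in the frame of tray_in between -0.051 and 0.051 m and z of finial3 in the frame of tray_in between -0.004 and 0.034 m and contact force between the fingers and finial0 below 0.1 N and contact force between the fingers and finial1 below 0.1 N and contact force between the fingers and finial2 below 0.1 N and contact force between the fingers and finial3 below 0.1 N), for 0.2 s.
2. the lid sits flush on the loaded tray (x of finial0 in the frame of tray_in between -0.066 and 0.066 m and y of finial0 in the frame of tray_in between -0.051 and 0.051 m and z of finial0 in the frame of tray_in between -0.004 and 0.034 m and x of finial1 in the frame of tray_in between -0.066 and 0.066 m and y of finial1 in the frame of tray_in between -0.051 and 0.051 m and z of finial1 in the frame of tray_in between -0.004 and 0.034 m and x of finial2 in the frame of tray_in between -0.066 and 0.066 m and y of finial2 in the frame of tray_in between -0.051 and 0.051 m and z of finial2 in the frame of tray_in between -0.004 and 0.034 m and x of finial3 in the frame of tray_in between -0.066 and 0.066 m and y of finial3 in the frame of tray_in between -0.051 and 0.051 m and z of finial3 in the frame of tray_in between -0.004 and 0.034 m and horizontal distance between lid and tray_in below 0.012 m and z of lid in the frame of tray_in between 0.033 and 0.0405 m and angle between lid's own z axis and vertical below 0.05 rad and angle between the x axis of lid and the x axis of tray_in, either way round below 0.2 rad), for 0.2 s.
3. the tray is fully home with the lid on (all of step 2 and value of joint tray below 0.006 m), for 0.2 s.
4. the handwheel is wound down to its stop (value of joint wheel above 24.73 rad), for 0.2 s.
At the end, for the whole second after the job is handed in: every finial present is inside the tray; the lid sits flush on the tray (level within 3 degrees, centred within 12 mm, down on the rim within 3.5 mm, square within 0.2 rad); the tray is home within 6 mm; the handwheel is within 0.4 rad of its stop; wheel and lid are at rest (all of step 3 and value of joint wheel above 24.73 rad and velocity of joint wheel below 0.1 rad/s and linear speed of lid below 0.02 m/s); the robot touches nothing.
It fails at once if a bystander (padlock, stake, tin, hammer, disc blank or key) is moved by more than 40 mm (distance of any of padlock, stake, tin, hammer, blanks, key from where it was at the start of the episode above 0.04 m).
Of finial0, finial1, finial2, finial3 only 2 to 4 are there at a start; the rules pass over those that are not, and their reading is None.
At some moment in a run one of finial0, finial1, finial2, finial3 may be knocked a few centimetres aside while the robot is not near it.
Once in a run the grip may slacken for a moment while it holds something.
It also fails if it takes over 210 s, if anything falls off the work surface, if the arm or the gripper's body presses on something with over 40 N, if the wrist force passes 120 N, or if a joint passes its speed limit or range.

## Robot

A 7-joint arm with a two-finger parallel gripper is mounted at the origin on the work surface. World frame = base frame: x ahead of the robot, y to its left, z up, the work surface at z = 0. Lengths are in m, angles in rad, forces in N, time in s.
With the tool pointing down it reaches from about 0.4 to 0.85 m from the base axis. Payload 10.4 kg.
Tool frame: the origin (TCP) lies on the centre line of the jaws, within the pads' length; the fingertips stand 11 mm ahead of it and the grasp point (between the pads) lies 8 mm behind it (manip.finger_overhang is the distance from the TCP to the fingertips, in m); z points along the fingers, y is the line along which they close (so a half turn about z gives the same grasp; the last joint's range is limited). The gripper opens to 85 mm and grips with 20 to 120 N. Pads are 22 mm wide; open, the fingers measure 114 mm over their backs; the gripper's body (76 mm by 85 mm) begins 54 mm behind the grasp point. The pads swing forward as they close: fully open they stand 13 mm farther back than shut.
Start: joints at [1.128, 0.332, -0.065, 1.46, 0.022, 1.35, -0.088], TCP at [0.255, -0.571, 0.242] pointing down, gripper open.
Joint ranges: [-2.6, 2.6], [-0.5, 2.12], [-1.47, 1.34], [0.16, 2.42], [-1.27, 4.41], [0.06, 2.06], [-2.6, 2.6]. Speed limits (rad/s): [2.22, 2.22, 2.79, 2.79, 3.14, 3.14, 3.14].

## Interface

Orientations are given as a unit quaternion [x, y, z, w].
In Python, from workcell import manip, imaging, workorder gives the robot as it stands.
- The arm moves only by the tool jog_arm, never from a script. Its argument "deltas" is a list of rows, each an object with "gripper": the opening, from 0 (shut) to 1 (fully open); "offset": the shift along the tool's x, y, z in m, a list of three; "rotation": the turn, a rotation vector about the tool's x, y, z in degrees, a list of three. In form: [{"gripper": gripper, "offset": [tx, ty, tz], "rotation": [ax, ay, az]}, ...]. A call has 1 to 20 rows; each row shifts and turns the commanded pose from where the row before left it, along the tool's axes as they then stand; what a row does not reach is not made up. A row lasts 1/10 s, in which the tool goes at most 50 mm and 8.59 degrees, less where a joint would pass 70% of its speed; a pose out of reach is approached as far as the arm can. A call with a gripper value outside its range is refused whole. The fingers move at their own pace and stop on an object; "newtons" is the grip in N (left out, the last holds). Time passes only in rows, so rows that do not move let the fingers close. It gives the time, the measured TCP pose, the force, the opening and the grip force at its end, in the units of the state.
- manip.get_obs(): the state, without advancing time (a new reading comes with each control period).
- imaging.camera(name): name is "scene" or "top"; returns the picture (384x512x3 uint8, blue, green, red); there is no depth.
- imaging.camera_model(name): a dict with "camera_matrix" (3x3 intrinsics, pixels), "world_to_cam" (4x4, takes a point from world to camera coordinates). Camera axes: x right, y up, looking along -z (the intrinsics and any distortion apply to the point x, -y, -z); pixel columns grow to the right and rows downward; lengths in m; the calibration is good to about 2 mm. A picture is of the moment at which its call begins. camera_model takes no time and is no camera call.
- workorder.hand_in(): hands the job in; it is judged then, once.
The state is a dict: "clock": time; "joint_pos": joint angles; "joint_velocities": joint speeds; "tau": joint torques, N m; "position": TCP position; "ee_rot": TCP orientation; "ft_force": force on the tool from outside, world axes, zero at the start; "torque": the same for the moment, N m; "grip_width": opening from 0.0 (shut) to 1.0 (fully open); "grasp_force": force on a finger pad.
Only numpy, scipy, OpenCV 4.12 (cv2) and the standard library are available. Lean on these libraries where they do the work, as an engineer would, in place of code of your own. Each camera call takes 0.05 s, during which the arm holds its last target. There are 200 camera calls.

## Working session

There is one attempt and no reset: what is moved stays moved. The work goes in short steps, Python scripts to look and compute and a tool call to move; the robot and the scene stay as the last step left them, time stands still between calls to the robot, and variables do not carry over. Pictures are saved under pics/ and viewed, at most 14 in all, crops included, and the job is handed in when it is done.

Besides the shell and the picture viewer there is one more tool, called after ">>>" by a JSON object that holds its "fn" and its "kwargs", one argument or row to a line. jog_arm: Moves the arm, as the interface text tells. Its arguments: {"type":"object","properties":{"deltas":{"type":"array","items":{"type":"object","properties":{"gripper":{"type":"number"},"offset":{"type":"array","items":{"type":"number"}},"rotation":{"type":"array","items":{"type":"number"}}}}},"newtons":{"type":"number"}},"required":["deltas"]}

```bash
mkdir -p pics
cat > h.py <<'E'
import numpy as np, cv2
from scipy.spatial.transform import Rotation as R
from workcell import manip, imaging, workorder
def ray(cam,u,v):
    m=imaging.camera_model(cam);K=np.array(m["camera_matrix"]);T=np.array(m["world_to_cam"])
    d=np.linalg.inv(K)@[u,v,1]; d=np.array([d[0],-d[1],-d[2]])
    Rm=T[:3,:3]; return -Rm.T@T[:3,3], Rm.T@d
def onz(cam,u,v,z):
    o,d=ray(cam,u,v); return o+d*(z-o[2])/d[2]
def proj(cam,p):
    m=imaging.camera_model(cam);K=np.array(m["camera_matrix"]);T=np.array(m["world_to_cam"])
    c=T[:3,:3]@np.asarray(p)+T[:3,3]; q=K@[c[0],-c[1],-c[2]]; return q[:2]/q[2]
E
python3 - <<'E'
from h import *
print({k:(np.round(v,3).tolist()) for k,v in manip.get_obs().items()}, manip.finger_overhang)
for n in("scene","top"):
    im=imaging.camera(n);cv2.imwrite(f"pics/{n}0.png",im)
    m=imaging.camera_model(n);print(n,m, ray(n,256,192))
E
```

```text
{'clock': 0.0, 'joint_pos': [1.128, 0.333, -0.065, 1.461, 0.022, 1.35, -0.089], 'joint_velocities': [0.001, -0.0, -0.001, -0.0, -0.001, 0.0, 0.001], 'tau': [0.0, -62.545, 0.049, -39.161, 0.016, 0.01, -0.0], 'position': [0.255, -0.57, 0.242], 'ee_rot': [0.978, 0.208, -0.0, -0.001], 'ft_force': [-0.25, 0.133, -0.183], 'torque': [-0.034, 0.021, 0.021], 'grasp_force': 0.0, 'grip_width': 1.001} 0.011
scene {'camera_matrix': array([[417.62336702,   0.        , 260.12521928],
       [  0.        , 417.62336702, 188.42186398],
       [  0.        ,   0.        ,   1.        ]]), 'world_to_cam': array([[ 6.88362305e-01,  7.25365857e-01,  1.30756940e-03,
        -3.03937935e-01],
       [-4.66988603e-01,  4.41785007e-01,  7.65994551e-01,
         1.65089525e-01],
       [ 5.55048629e-01, -5.27892395e-01,  6.42845735e-01,
        -1.44726148e+00],
       [ 0.00000000e+00,  0.00000000e+00,  0.00000000e+00,
         1.00000000e+00]])} (array([ 1.08961484, -0.6164662 ,  0.80430561]), array([-0.55784708,  0.51694219, -0.64942158]))
top {'camera_matrix': array([[453.45951434,   0.        , 256.107867  ],
       [  0.        , 453.45951434, 189.38048187],
       [  0.        ,   0.        ,   1.        ]]), 'world_to_cam': array([[ 0.02161345, -0.99969363,  0.01206265, -0.09818344],
       [ 0.99515137,  0.02267007,  0.09570697, -0.53367633],
       [-0.09595111,  0.0099356 ,  0.99533646, -1.43236683],
       [ 0.        ,  0.        ,  0.        ,  1.        ]])} (array([ 0.39577362, -0.07182345,  1.47794783]), array([ 0.09019724, -0.00982876, -0.9958922 ]))
```

View pics/top0.png

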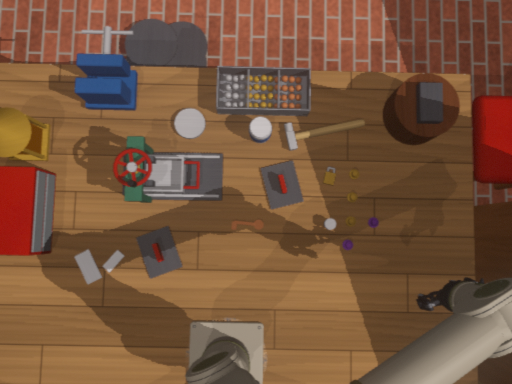

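View pics/scene0.png

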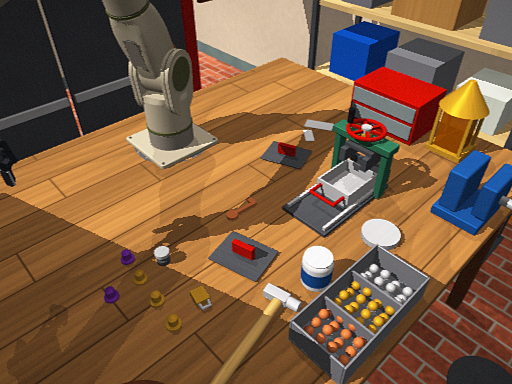

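Top view (up = world +x, left = +y). Candidates for the lid are the red-ribbed plates at (281,184) and (159,252). The rightmost, (281,184), is the one meant. The brass candidates are finials at (353,174), (351,196) and (350,220). The padlock at (330,176) and the purple look-alikes at (373,222) and (348,244) are not wanted. The press is at left, with its tray opening toward -y and the handle around (192,175).

Run:
```python
from h import *
t=cv2.imread("pics/top0.png");s=cv2.imread("pics/scene0.png")
a=cv2.resize(t[130:260,250:390],None,fx=3.2,fy=3.2,interpolation=2)
b=cv2.resize(t[125:215,110:235],None,fx=3.2,fy=3.2,interpolation=2)
c=np.zeros((max(a.shape[0],b.shape[0]),800+60,3),np.uint8);c[:a.shape[0],:a.shape[1]]=a;c[:b.shape[0],448:448+b.shape[1]]=b
cv2.imwrite("pics/crop0.png",c[:,:800])
def blobs(im,lo,hi,amin):
    hsv=cv2.cvtColor(im,cv2.COLOR_BGR2HSV);m=cv2.inRange(hsv,lo,hi)
    n,l,st,ce=cv2.connectedComponentsWithStats(m);return m,[(i,st[i].tolist(),ce[i].round(1).tolist()) for i in range(1,n) if st[i][4]>=amin],l
for nm,im in(("top",t),("scene",s)):
    print(nm,"brass");
    for b in blobs(im,(20,130,60),(35,255,255),15)[1]:print(b[1:],onz(nm,*b[2],.02).round(3))
    print("red")
    for lo,hi in(((0,200,90),(6,255,255)),):
        m,bl,l=blobs(im,lo,hi,20)
        for b in bl:
            pts=np.argwhere(l==b[0])[:,::-1].astype(np.float32);print(b[1:],cv2.minAreaRect(pts))
```

```text
top brass
([262, 76, 5, 4, 15], [263.8, 77.5]) [ 0.909 -0.104  0.02 ]
([0, 109, 49, 51, 1485], [18.7, 136.0]) [0.693 0.688 0.02 ]
red
([477, 96, 35, 85, 2852], [494.6, 137.2]) ((494.0, 138.0), (84.0, 34.0), 90.0)
([114, 149, 37, 32, 226], [127.0, 159.3]) ((128.576416015625, 161.34519958496094), (23.504228591918945, 37.10896301269531), 61.26020431518555)
([0, 166, 41, 89, 2934], [16.1, 209.2]) ((20.0, 210.0), (40.0, 88.0), 0.0)
([138, 169, 12, 16, 47], [143.4, 176.0]) ((143.5, 176.5), (15.0, 11.0), 90.0)
([279, 175, 7, 18, 62], [282.0, 183.6]) ((281.9153747558594, 183.5230712890625), (17.45345115661621, 3.595937490463257), 74.74488067626953)
([153, 245, 9, 16, 60], [157.0, 252.3]) ((156.8211669921875, 252.38320922851562), (16.48910140991211, 4.015480995178223), 70.01689147949219)
scene brass
([425, 80, 61, 82, 1479], [459.3, 111.6]) [0.6   0.878 0.02 ]
([352, 281, 7, 8, 36], [354.8, 284.4]) [ 0.81 -0.05  0.02]
([193, 287, 9, 16, 35], [197.2, 294.9]) [ 0.585 -0.33   0.02 ]
([340, 288, 14, 11, 72], [345.2, 292.8]) [ 0.809 -0.085  0.02 ]
([363, 288, 8, 8, 42], [366.1, 291.0]) [ 0.839 -0.
[... 453 characters left out ...]

([374, 313, 14, 13, 89], [379.4, 318.8]) [ 0.9   -0.085  0.02 ]
([369, 325, 7, 5, 15], [372.3, 326.7]) [ 0.901 -0.112  0.02 ]
red
([346, 67, 101, 78, 2747], [393.6, 98.6]) ((391.4363708496094, 110.3387222290039), (89.43999481201172, 76.932373046875), 19.3845157623291)
([278, 142, 18, 13, 82], [283.5, 147.2]) ((285.4245300292969, 148.76414489746094), (16.895347595214844, 10.851484298706055), 15.945394515991211)
([309, 183, 35, 24, 150], [324.1, 196.5]) ((325.980712890625, 194.53173828125), (32.68238067626953, 13.481484413146973), 31.32869529724121)
([232, 239, 23, 21, 276], [242.2, 248.6]) ((242.09671020507812, 248.6360626220703), (24.621726989746094, 12.768942832946777), 23.629377365112305)
```

View pics/crop0.png

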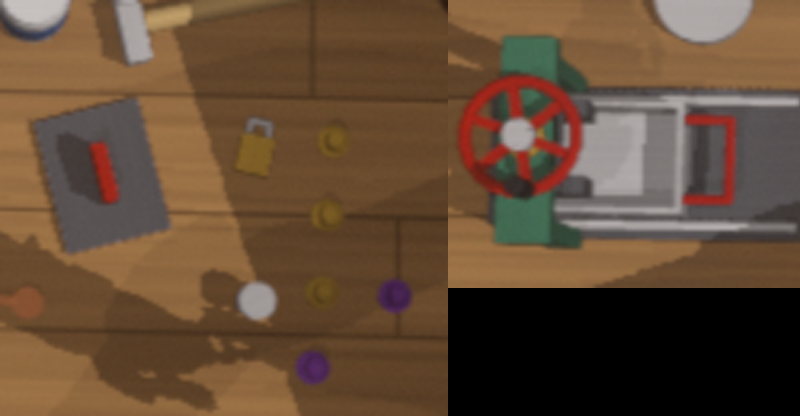

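Crop confirms: the lid with red rib is at crop (100,170), the brass finials at (333,140), (327,215) and (321,291), and the purple ones are excluded. The press shows its wheel hub at crop (517,134), knob at (518,186) and handle bar at (728,160).

Run:
```python
from h import *
t=cv2.imread("pics/top0.png");s=cv2.imread("pics/scene0.png")
hsv=cv2.cvtColor(t,cv2.COLOR_BGR2HSV)
for p in((354,174),(352,197),(350,221)):
    print(hsv[p[1]-6:p[1]+7:3,p[0]-8:p[0]+9:4].tolist())
A=lambda u,v:(250+u/3.2,130+v/3.2)
B=lambda u,v:(110+(u-448)/3.2,125+v/3.2)
for q in((333,140),(327,215),(321,291)):print("fin",onz("top",*A(*q),.02).round(4))
print("purple",[onz("top",*A(*q),.02).round(3) for q in((395,296),(312,367))],"stake",onz("top",*A(257,300),.036).round(3))
print("padlock",onz("top",*A(256,150),.016).round(3))
L=[onz("top",*A(*q),.008)[:2] for q in((33,122),(135,98),(169,230),(69,252))]
print("lid",np.round(L,4),np.mean(L,0),[np.degrees(np.arctan2(*(L[i]-L[j])[::-1])) for i,j in((1,2),(0,3),(0,1),(3,2))])
print("rib",[onz("top",*A(*q),.044).round(4) for q in((98,142),(113,202))],[proj("top",[0,0,0])])
print("hub",onz("top",*B(517,134),.202),"knob",onz("top",*B(518,184),.241))
print("handle",[onz("top",*B(*q),.045).round(4) for q in((730,116),(730,203))])
print("wall",[onz("top",*B(*q),.06).round(4) for q in((683,97),(680,212))])
C=[onz("top",*B(*q),.177)[:2] for q in((503,37),(558,37),(556,245),(496,243))];print("cross",np.round(C,4),np.mean(C,0))
print("rail",[onz("top",*B(*q),.02).round(4) for q in((600,91),(798,97),(600,226),(798,233))])
```

```text
[[[15, 145, 97], [15, 149, 99], [15, 153, 90], [16, 146, 98], [14, 144, 101]], [[15, 149, 106], [18, 167, 113], [19, 182, 116], [17, 161, 103], [15, 152, 104]], [[15, 148, 102], [19, 177, 115], [19, 175, 118], [18, 177, 105], [15, 149, 103]], [[14, 146, 103], [18, 167, 104], [19, 177, 98], [16, 155, 105], [15, 144, 101]], [[14, 143, 105], [14, 145, 104], [15, 151, 103], [14, 149, 103], [14, 145, 104]]]
[[[15, 148, 107], [15, 149, 106], [16, 154, 96], [15, 148, 105], [15, 145, 109]], [[15, 147, 106], [19, 173, 112], [19, 180, 112], [17, 167, 101], [15, 150, 102]], [[15, 147, 80], [19, 179, 117], [19, 179, 120], [18, 170, 102], [14, 152, 72]], [[14, 145, 93], [18, 168, 105], [19, 170, 90], [16, 155, 92], [14, 147, 90]], [[14, 147, 90], [14, 145, 88], [15, 148, 88], [15, 142, 88], [15, 147, 85]]]
[[[15, 141, 92], [15, 149, 91], [15, 151, 93], [14, 146, 96], [14, 143, 96]], [[14, 143, 93], [17, 159, 96], [19, 182, 101], [18, 173, 96], [14, 145, 88]], [[14, 145, 97], [19, 178, 103], [19, 180, 106], [18, 176, 94], [15, 149, 94]], [[14, 143, 93], [17, 167, 87], [19, 178, 83], [18, 172, 92],
[... 429 characters left out ...]
float64(15.144812671392009), np.float64(16.545650978173775), np.float64(104.6848947327846), np.float64(103.67264424830461)]
rib [array([ 0.5839, -0.1633,  0.044 ]), array([ 0.5242, -0.1792,  0.044 ])] [array([225.02489609, 358.33204107])]
hub [0.57473869 0.26935553 0.202     ] knob [0.52617988 0.2560126  0.241     ]
handle [array([0.6198, 0.1007, 0.045 ]), array([0.5327, 0.0977, 0.045 ])]
wall [array([0.6353, 0.1458, 0.06  ]), array([0.5213, 0.1446, 0.06  ])]
cross [[0.6668 0.293 ]
 [0.668  0.2432]
 [0.4788 0.2364]
 [0.4794 0.2901]] [0.57321825 0.26565996]
rail [array([0.6462, 0.2362, 0.02  ]), array([0.6448, 0.0354, 0.02  ]), array([0.5089, 0.2304, 0.02  ]), array([0.5063, 0.0313, 0.02  ])]
```

>>> {"fn": "jog_arm", "kwargs": {
  "deltas": [
    {"gripper": 0.4,"offset": [0,0,0],"rotation": [0,0,8]},
    {"gripper": 0.4,"offset": [0,0,0],"rotation": [0,0,8]},
    {"gripper": 0.4,"offset": [0,0,0],"rotation": [0,0,8]},
    {"gripper": 0.4,"offset": [0.019,-0.0394,0],"rotation": [0,0,0]},
    {"gripper": 0.4,"offset": [0.019,-0.0394,0],"rotation": [0,0,0]},
    {"gripper": 0.4,"offset": [0.019,-0.0394,0],"rotation": [0,0,0]},
    {"gripper": 0.4,"offset": [0.019,-0.0394,0],"rotation": [0,0,0]},
    {"gripper": 0.4,"offset": [0.019,-0.0394,0],"rotation": [0,0,0]},
    {"gripper": 0.4,"offset": [0.019,-0.0394,0],"rotation": [0,0,0]},
    {"gripper": 0.4,"offset": [0.019,-0.0394,0],"rotation": [0,0,0]},
    {"gripper": 0.4,"offset": [0.019,-0.0394,0],"rotation": [0,0,0]},
    {"gripper": 0.4,"offset": [0.019,-0.0394,0],"rotation": [0,0,0]},
    {"gripper": 0.4,"offset": [0.019,-0.0394,0],"rotation": [0,0,0]},
    {"gripper": 0.4,"offset": [0.019,-0.0394,0],"rotation": [0,0,0]},
    {"gripper": 0.4,"offset": [0.019,-0.0394,0],"rotation": [0,0,0]},
    {"gripper": 0.4,"offset": [0.019,-0.0394,0.02],"rotation": [0,0,0]},
    {"gripper": 0.4,"offset": [0.019,-0.0394,0.03],"rotation": [0,0,0]},
    {"gripper": 0.4,"offset": [0.019,-0.0394,0.03],"rotation": [0,0,0]},
    {"gripper": 0.4,"offset": [0.019,-0.0394,0.03],"rotation": [0,0,0]},
    {"gripper": 0.4,"offset": [0.017,-0.0394,0.02],"rotation": [0,0,0]}
  ]
}}

```text
clock: 2.1
position: [0.5716, 0.0934, 0.1151]
ee_rot: [1.0, -0.0, -0.001, 0.0]
ft_force: [0.5, -0.2, 0.5]
grip_width: 0.402
grasp_force: 0.0
```

>>> {"fn": "jog_arm", "kwargs": {
  "deltas": [
    {"gripper": 0.4,"offset": [0,0,0.03],"rotation": [0,0,0]},
    {"gripper": 0.4,"offset": [0,0,0],"rotation": [0,0,0]},
    {"gripper": 0.4,"offset": [0,0,0],"rotation": [0,0,0]}
  ]
}}

```text
clock: 2.4
position: [0.5715, 0.0917, 0.0875]
ee_rot: [1.0, 0.0, -0.001, 0.0]
ft_force: [0.0, 0.1, 0.5]
grip_width: 0.402
grasp_force: 0.0
```

Run:
```python
from h import *
print(manip.get_obs()["position"])
s=imaging.camera("scene");t=imaging.camera("top")
a=cv2.resize(s[120:240,270:410],None,fx=4,fy=4,interpolation=2)
cv2.imwrite("pics/c1.png",a)
for y in(.094,.099,.104):print([(np.array(proj("scene",[x,y,.05]))-[270,120])*4 for x in(.536,.576,.616)])
```

```text
[0.57150581 0.09165696 0.08747845]
[array([151.23658502, 281.39972919]), array([195.10509381, 308.80093258]), array([240.7084427 , 337.28575399])]
[array([155.98509019, 278.22814866]), array([199.84456922, 305.50497887]), array([245.43446353, 333.85797881])]
[array([160.71221651, 275.07084731]), array([204.56229459, 302.22415069]), array([250.13836922, 330.4462437 ])]
```

View pics/c1.png

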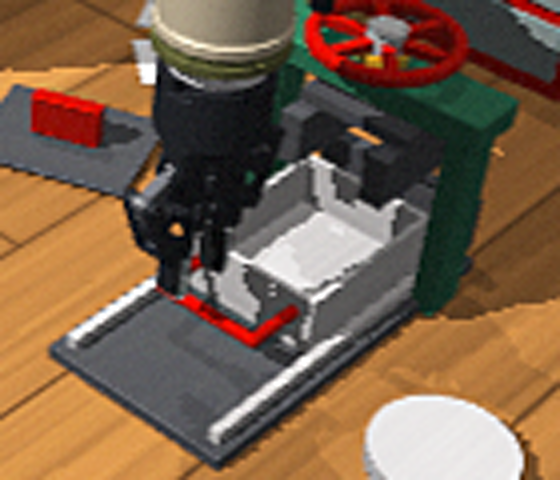

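The crop shows the bar from about (180,295) to (255,335), which matches y ≈ 0.098. The fingers are above it.

>>> {"fn": "jog_arm", "kwargs": {
  "deltas": [
    {"gripper": 0.4,"offset": [0.003,-0.006,0.01],"rotation": [0,0,0]},
    {"gripper": 0.4,"offset": [0,0,0.02],"rotation": [0,0,0]},
    {"gripper": 0.4,"offset": [0,0,0.02],"rotation": [0,0,0]},
    {"gripper": 0.4,"offset": [0,0,0],"rotation": [0,0,0]},
    {"gripper": 0,"offset": [0,0,0],"rotation": [0,0,0]},
    {"gripper": 0,"offset": [0,0,0],"rotation": [0,0,0]},
    {"gripper": 0,"offset": [0,0,0],"rotation": [0,0,0]},
    {"gripper": 0,"offset": [0,0,0],"rotation": [0,0,0]},
    {"gripper": 0,"offset": [0,0,0],"rotation": [0,0,0]}
  ],
  "newtons": 40
}}

```text
clock: 3.4
position: [0.5755, 0.0991, 0.0387]
ee_rot: [1.0, 0.001, 0.001, -0.0]
ft_force: [-1.7, 0.8, 8.0]
grip_width: 0.098
grasp_force: 39.5
```

>>> {"fn": "jog_arm", "kwargs": {
  "deltas": [
    {"gripper": 0,"offset": [0,0.01,0],"rotation": [0,0,0]},
    {"gripper": 0,"offset": [0,0.01,0],"rotation": [0,0,0]},
    {"gripper": 0,"offset": [0,0.01,0],"rotation": [0,0,0]},
    {"gripper": 0,"offset": [0,0.01,0],"rotation": [0,0,0]},
    {"gripper": 0,"offset": [0,0.01,0],"rotation": [0,0,0]},
    {"gripper": 0,"offset": [0,0.01,0],"rotation": [0,0,0]},
    {"gripper": 0,"offset": [0,0.01,0],"rotation": [0,0,0]},
    {"gripper": 0,"offset": [0,0.01,0],"rotation": [0,0,0]},
    {"gripper": 0,"offset": [0,0.01,0],"rotation": [0,0,0]},
    {"gripper": 0,"offset": [0,0.01,0],"rotation": [0,0,0]},
    {"gripper": 0,"offset": [0,0.005,0],"rotation": [0,0,0]},
    {"gripper": 0,"offset": [0,0.003,0],"rotation": [0,0,0]},
    {"gripper": 0,"offset": [0,0,0],"rotation": [0,0,0]}
  ]
}}

```text
clock: 4.7
position: [0.5762, -0.0078, 0.0387]
ee_rot: [1.0, 0.001, 0.002, -0.001]
ft_force: [2.2, 8.0, 4.2]
grip_width: 0.1
grasp_force: 39.9
```

>>> {"fn": "jog_arm", "kwargs": {
  "deltas": [
    {"gripper": 0,"offset": [0,0.003,0],"rotation": [0,0,0]},
    {"gripper": 0,"offset": [0,0.003,0],"rotation": [0,0,0]},
    {"gripper": 0,"offset": [0,0,0],"rotation": [0,0,0]}
  ]
}}

```text
clock: 5.0
position: [0.5762, -0.008, 0.0387]
ee_rot: [1.0, 0.003, 0.002, -0.004]
ft_force: [1.9, 22.9, 2.1]
grip_width: 0.098
grasp_force: 40.0
```

>>> {"fn": "jog_arm", "kwargs": {
  "deltas": [
    {"gripper": 0.4,"offset": [0,-0.006,0],"rotation": [0,0,0]},
    {"gripper": 0.4,"offset": [0,0,0],"rotation": [0,0,0]},
    {"gripper": 0.4,"offset": [0,0,0],"rotation": [0,0,0]},
    {"gripper": 0.4,"offset": [0,0,-0.03],"rotation": [0,0,0]},
    {"gripper": 0.4,"offset": [0,0,-0.03],"rotation": [0,0,0]},
    {"gripper": 0.5,"offset": [0,0,-0.03],"rotation": [0,0,-8]},
    {"gripper": 0.5,"offset": [0,0,-0.03],"rotation": [0,0,-8]},
    {"gripper": 0.5,"offset": [0,0,0],"rotation": [0,0,-8]},
    {"gripper": 0.5,"offset": [0,0,0],"rotation": [0,0,-8]},
    {"gripper": 0.5,"offset": [0,0,0],"rotation": [0,0,-8]},
    {"gripper": 0.5,"offset": [0,0,0],"rotation": [0,0,-8]},
    {"gripper": 0.5,"offset": [0,0,0],"rotation": [0,0,-8]},
    {"gripper": 0.5,"offset": [0,0,0],"rotation": [0,0,-8]},
    {"gripper": 0.5,"offset": [0,0,0],"rotation": [0,0,-8]},
    {"gripper": 0.5,"offset": [0,0,0],"rotation": [0,0,-8]},
    {"gripper": 0.5,"offset": [0,0,0],"rotation": [0,0,-8]},
    {"gripper": 0.5,"offset": [0,0,0],"rotation": [0,0,-2]},
    {"gripper": 0.5,"offset": [0,0,0],"rotation": [0,0,0]}
  ]
}}

```text
clock: 6.8
position: [0.5749, -0.0108, 0.1573]
ee_rot: [0.707, 0.707, -0.0, 0.0]
ft_force: [0.3, 0.1, 0.4]
grip_width: 0.504
grasp_force: 0.0
```

```bash
cat >> h.py <<'E'
def fins(t,thr=165):
    """brass blobs in the finial area of the top view: S high, hue 17-22"""
    hsv=cv2.cvtColor(t,cv2.COLOR_BGR2HSV);m=cv2.inRange(hsv,(17,157,60),(24,255,255));m[:, :300]=0;m[:150]=0;m[260:]=0;m[:,400:]=0
    m=cv2.morphologyEx(m,cv2.MORPH_OPEN,np.ones((3,3)))
    n,l,st,ce=cv2.connectedComponentsWithStats(m)
    for i in range(1,n):
        if st[i][4]>25:
            x,y,w,h=st[i][:4];print(st[i].tolist(),ce[i].round(1),onz("top",x+w/2-.5,y+h/2-.5,.012).round(4)[:2])
E
python3 - <<'E'
from h import *
o=manip.get_obs();print(o["position"],R.from_quat(o["ee_rot"]).as_matrix().round(3).tolist())
t=imaging.camera("top");fins(t);cv2.imwrite("pics/t2.png",t)
E
```

```text
[ 0.5748965  -0.01076508  0.15733299] [[0.0, 1.0, -0.0], [1.0, -0.0, -0.001], [-0.001, -0.0, -1.0]]
[349, 169, 11, 10, 88] [353.8 173.7] [ 0.5965 -0.4051]
[323, 172, 13, 13, 132] [328.9 178. ] [ 0.5798 -0.3234]
[347, 192, 11, 10, 88] [351.8 196.8] [ 0.5209 -0.3987]
[345, 216, 11, 11, 95] [350.1 221. ] [ 0.4413 -0.3923]
```

View pics/t2.png

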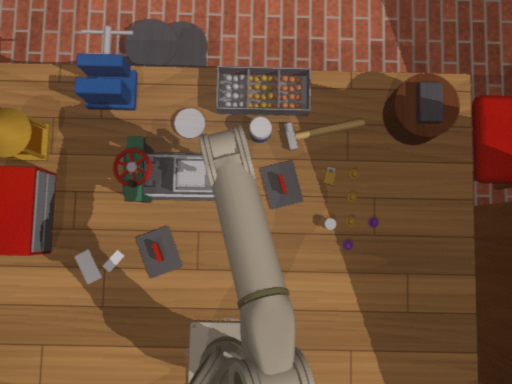

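The tray is out, with all three brass finials at (354,174), (352,197) and (350,221). I'll start with the far one.

>>> {"fn": "jog_arm", "kwargs": {
  "deltas": [
    {"gripper": 0.5,"offset": [-0.0393,0.002,0],"rotation": [0,0,0]},
    {"gripper": 0.5,"offset": [-0.0393,0.002,0],"rotation": [0,0,0]},
    {"gripper": 0.5,"offset": [-0.0393,0.002,0],"rotation": [0,0,0]},
    {"gripper": 0.5,"offset": [-0.0393,0.002,0],"rotation": [0,0,0]},
    {"gripper": 0.5,"offset": [-0.0393,0.002,0],"rotation": [0,0,0]},
    {"gripper": 0.5,"offset": [-0.0393,0.002,0],"rotation": [0,0,0]},
    {"gripper": 0.5,"offset": [-0.0393,0.002,0],"rotation": [0,0,0]},
    {"gripper": 0.5,"offset": [-0.0393,0.002,0.02],"rotation": [0,0,0]},
    {"gripper": 0.5,"offset": [-0.0393,0.002,0.02],"rotation": [0,0,0]},
    {"gripper": 0.5,"offset": [-0.0393,0.002,0.02],"rotation": [0,0,0]},
    {"gripper": 0.5,"offset": [0,0,0],"rotation": [0,0,0]},
    {"gripper": 0.5,"offset": [0,0,0],"rotation": [0,0,0]},
    {"gripper": 0.5,"offset": [0,0,0],"rotation": [0,0,0]}
  ]
}}

```text
clock: 8.15
position: [0.596, -0.4013, 0.0981]
ee_rot: [0.707, 0.708, 0.0, 0.0]
ft_force: [0.7, 0.5, 0.6]
grip_width: 0.5
grasp_force: 0.0
```

Run:
```python
from h import *
o=manip.get_obs();print(o["position"],o["ee_rot"])
s=imaging.camera("scene")
cv2.imwrite("pics/c2.png",cv2.resize(s[230:350,100:240],None,fx=4,fy=4,interpolation=2))
for p in((.595,-.404),(.519,-.398),(.441,-.392)):print([((np.array(proj("scene",[*p,z]))-[100,230])*4).round(0) for z in(0,.03)])
```

```text
[ 0.59595684 -0.40133458  0.09809268] [7.06629933e-01 7.07583158e-01 4.06201479e-04 2.14831093e-04]
[array([294., 372.]), array([287., 340.])]
[array([226., 279.]), array([218., 247.])]
[array([163., 193.]), array([153., 161.])]
```

View pics/c2.png

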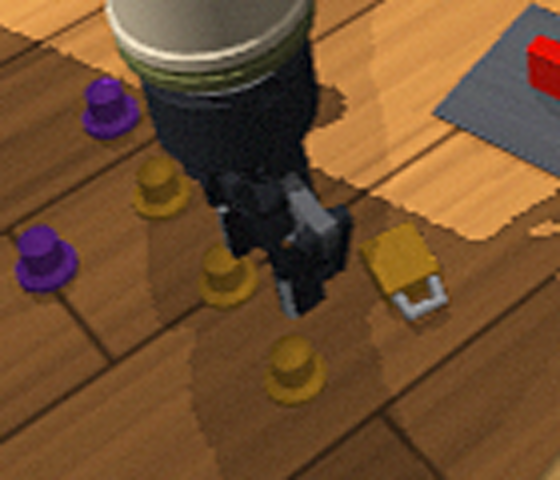

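Flange centres show at (295,375), (228,282) and (162,194), against predictions of (294,372), (226,279) and (163,193). That agrees within 1–2 mm.

>>> {"fn": "jog_arm", "kwargs": {
  "deltas": [
    {"gripper": 0.5,"offset": [-0.003,-0.001,0.018],"rotation": [0,0,0]},
    {"gripper": 0.5,"offset": [0,0,0.02],"rotation": [0,0,0]},
    {"gripper": 0.5,"offset": [0,0,0.02],"rotation": [0,0,0]},
    {"gripper": 0.5,"offset": [0,0,0.02],"rotation": [0,0,0]},
    {"gripper": 0.5,"offset": [0,0,0],"rotation": [0,0,0]},
    {"gripper": 0,"offset": [0,0,0],"rotation": [0,0,0]},
    {"gripper": 0,"offset": [0,0,0],"rotation": [0,0,0]},
    {"gripper": 0,"offset": [0,0,0],"rotation": [0,0,0]},
    {"gripper": 0,"offset": [0,0,0],"rotation": [0,0,0]},
    {"gripper": 0,"offset": [0,0,0],"rotation": [0,0,0]},
    {"gripper": 0,"offset": [0,0,-0.02],"rotation": [0,0,0]},
    {"gripper": 0,"offset": [0,0,-0.03],"rotation": [0,0,0]},
    {"gripper": 0,"offset": [0,0,-0.03],"rotation": [0,0,0]},
    {"gripper": 0,"offset": [0,0,-0.03],"rotation": [0,0,0]},
    {"gripper": 0,"offset": [0,0,0],"rotation": [0,0,0]}
  ],
  "newtons": 50
}}

```text
clock: 9.7
position: [0.5965, -0.4063, 0.1362]
ee_rot: [0.707, 0.707, 0.001, 0.004]
ft_force: [0.4, -0.1, -0.0]
grip_width: 0.232
grasp_force: 49.2
```

>>> {"fn": "jog_arm", "kwargs": {
  "deltas": [
    {"gripper": 0,"offset": [0.0395,-0.0015,0],"rotation": [0,0,0]},
    {"gripper": 0,"offset": [0.0395,-0.0015,0],"rotation": [0,0,0]},
    {"gripper": 0,"offset": [0.0395,-0.0015,0],"rotation": [0,0,0]},
    {"gripper": 0,"offset": [0.0395,-0.0015,0],"rotation": [0,0,0]},
    {"gripper": 0,"offset": [0.0395,-0.0015,0],"rotation": [0,0,0]},
    {"gripper": 0,"offset": [0.0395,-0.0015,0],"rotation": [0,0,0]},
    {"gripper": 0,"offset": [0.0395,-0.0015,0],"rotation": [0,0,0]},
    {"gripper": 0,"offset": [0.0395,-0.0015,0],"rotation": [0,0,0]},
    {"gripper": 0,"offset": [0.0395,-0.0015,0],"rotation": [0,0,0]},
    {"gripper": 0,"offset": [0.0395,-0.0015,0],"rotation": [0,0,0]},
    {"gripper": 0,"offset": [0.0395,-0.0015,0],"rotation": [0,0,0]},
    {"gripper": 0,"offset": [0.0395,-0.0015,0],"rotation": [0,0,0]},
    {"gripper": 0,"offset": [0.0395,-0.0015,0],"rotation": [0,0,0]},
    {"gripper": 0,"offset": [0.0395,-0.0015,0],"rotation": [0,0,0]},
    {"gripper": 0,"offset": [0,0,0],"rotation": [0,0,0]},
    {"gripper": 0,"offset": [0,0,0],"rotation": [0,0,0]},
    {"gripper": 0,"offset": [0,0,0],"rotation": [0,0,0]}
  ]
}}

```text
clock: 11.4
position: [0.573, 0.1461, 0.1295]
ee_rot: [0.707, 0.707, -0.0, 0.0]
ft_force: [-0.3, -1.9, -0.5]
grip_width: 0.231
grasp_force: 51.1
```

>>> {"fn": "jog_arm", "kwargs": {
  "deltas": [
    {"gripper": 0,"offset": [0,0.002,0.03],"rotation": [0,0,0]},
    {"gripper": 0,"offset": [0,0,0.03],"rotation": [0,0,0]},
    {"gripper": 0,"offset": [0,0,0.02],"rotation": [0,0,0]},
    {"gripper": 0,"offset": [0,0,0.007],"rotation": [0,0,0]},
    {"gripper": 0,"offset": [0,0,0],"rotation": [0,0,0]},
    {"gripper": 0,"offset": [0,0,0],"rotation": [0,0,0]}
  ]
}}

```text
clock: 12.0
position: [0.5756, 0.1472, 0.0436]
ee_rot: [0.707, 0.707, 0.001, 0.0]
ft_force: [0.7, 0.3, -1.6]
grip_width: 0.233
grasp_force: 51.1
```

Release, rise, and head for the middle finial (0.519,-0.398): ΔY −0.545, ΔX −0.056.

>>> {"fn": "jog_arm", "kwargs": {
  "deltas": [
    {"gripper": 0.42,"offset": [0,0,0],"rotation": [0,0,0]},
    {"gripper": 0.42,"offset": [0,0,0],"rotation": [0,0,0]},
    {"gripper": 0.42,"offset": [0,0,0],"rotation": [0,0,0]},
    {"gripper": 0.45,"offset": [0,0,-0.03],"rotation": [0,0,0]},
    {"gripper": 0.5,"offset": [0,0,-0.04],"rotation": [0,0,0]},
    {"gripper": 0.5,"offset": [-0.039,-0.004,-0.02],"rotation": [0,0,0]},
    {"gripper": 0.5,"offset": [-0.039,-0.004,0],"rotation": [0,0,0]},
    {"gripper": 0.5,"offset": [-0.039,-0.004,0],"rotation": [0,0,0]},
    {"gripper": 0.5,"offset": [-0.039,-0.004,0],"rotation": [0,0,0]},
    {"gripper": 0.5,"offset": [-0.039,-0.004,0],"rotation": [0,0,0]},
    {"gripper": 0.5,"offset": [-0.039,-0.004,0],"rotation": [0,0,0]},
    {"gripper": 0.5,"offset": [-0.039,-0.004,0],"rotation": [0,0,0]},
    {"gripper": 0.5,"offset": [-0.039,-0.004,0],"rotation": [0,0,0]},
    {"gripper": 0.5,"offset": [-0.039,-0.004,0],"rotation": [0,0,0]},
    {"gripper": 0.5,"offset": [-0.039,-0.004,0],"rotation": [0,0,0]},
    {"gripper": 0.5,"offset": [-0.039,-0.004,0],"rotation": [0,0,0]},
    {"gripper": 0.5,"offset": [-0.039,-0.004,0],"rotation": [0,0,0]},
    {"gripper": 0.5,"offset": [-0.039,-0.004,0.02],"rotation": [0,0,0]},
    {"gripper": 0.5,"offset": [-0.039,-0.004,0.02],"rotation": [0,0,0]}
  ]
}}

```text
clock: 13.9
position: [0.5195, -0.4004, 0.0929]
ee_rot: [0.707, 0.707, -0.0, 0.001]
ft_force: [1.0, 0.2, -0.2]
grip_width: 0.498
grasp_force: 0.0
```

>>> {"fn": "jog_arm", "kwargs": {
  "deltas": [
    {"gripper": 0.5,"offset": [0,0,0],"rotation": [0,0,0]},
    {"gripper": 0.5,"offset": [0,0,0],"rotation": [0,0,0]}
  ]
}}

```text
clock: 14.1
position: [0.5188, -0.3991, 0.0919]
ee_rot: [0.707, 0.707, 0.0, -0.001]
ft_force: [-0.1, -0.2, 0.5]
grip_width: 0.496
grasp_force: 0.0
```

Run:
```python
from h import *
o=manip.get_obs();print(o["position"])
s=imaging.camera("scene");t=imaging.camera("top");fins(t)
a=cv2.resize(s[230:350,90:220],None,fx=3,fy=3,interpolation=2)
b=cv2.resize(t[140:260,135:265],None,fx=3,fy=3,interpolation=2)
cv2.imwrite("pics/c3.png",np.hstack([a,b]))
for p in((.519,-.398),(.441,-.392)):print([((np.array(proj("scene",[*p,z]))-[90,230])*3).round(0) for z in(0,.03)])
```

```text
[ 0.51877479 -0.39908611  0.09186235]
[323, 172, 13, 13, 135] [329.  178.1] [ 0.5798 -0.3234]
[347, 192, 9, 10, 75] [351.4 196.6] [ 0.5209 -0.3954]
[346, 217, 9, 9, 76] [350.1 221. ] [ 0.4413 -0.3923]
[array([200., 209.]), array([193., 185.])]
[array([152., 145.]), array([145., 120.])]
```

View pics/c3.png

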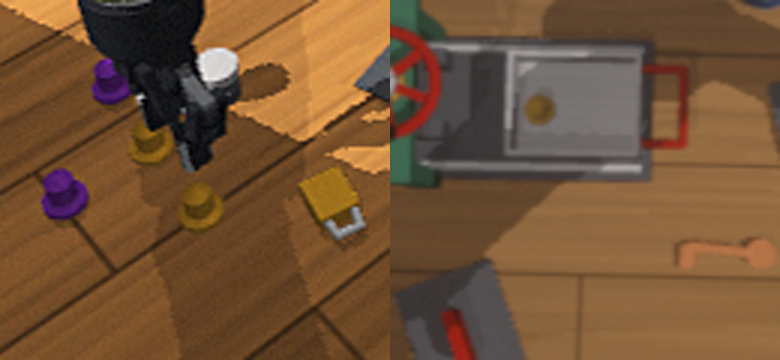

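The first finial stands in the tray at (540,108). The middle one is at (201,208), as predicted. I'll pick it.

>>> {"fn": "jog_arm", "kwargs": {
  "deltas": [
    {"gripper": 0.5,"offset": [0.001,0.001,0.022],"rotation": [0,0,0]},
    {"gripper": 0.5,"offset": [0,0,0.025],"rotation": [0,0,0]},
    {"gripper": 0.5,"offset": [0,0,0.025],"rotation": [0,0,0]},
    {"gripper": 0.5,"offset": [0,0,0],"rotation": [0,0,0]},
    {"gripper": 0,"offset": [0,0,0],"rotation": [0,0,0]},
    {"gripper": 0,"offset": [0,0,0],"rotation": [0,0,0]},
    {"gripper": 0,"offset": [0,0,0],"rotation": [0,0,0]},
    {"gripper": 0,"offset": [0,0,0],"rotation": [0,0,0]},
    {"gripper": 0,"offset": [0,0,0],"rotation": [0,0,0]},
    {"gripper": 0,"offset": [0,0,-0.02],"rotation": [0,0,0]},
    {"gripper": 0,"offset": [0,0,-0.03],"rotation": [0,0,0]},
    {"gripper": 0,"offset": [0,0,-0.03],"rotation": [0,0,0]},
    {"gripper": 0,"offset": [0,0,-0.03],"rotation": [0,0,0]},
    {"gripper": 0,"offset": [0,0,0],"rotation": [0,0,0]}
  ]
}}

```text
clock: 15.6
position: [0.5226, -0.3987, 0.1361]
ee_rot: [0.707, 0.707, 0.0, 0.004]
ft_force: [0.6, -0.5, 0.0]
grip_width: 0.23
grasp_force: 49.2
```

>>> {"fn": "jog_arm", "kwargs": {
  "deltas": [
    {"gripper": 0,"offset": [0.0389,0.004,0],"rotation": [0,0,0]},
    {"gripper": 0,"offset": [0.0389,0.004,0],"rotation": [0,0,0]},
    {"gripper": 0,"offset": [0.0389,0.004,0],"rotation": [0,0,0]},
    {"gripper": 0,"offset": [0.0389,0.004,0],"rotation": [0,0,0]},
    {"gripper": 0,"offset": [0.0389,0.004,0],"rotation": [0,0,0]},
    {"gripper": 0,"offset": [0.0389,0.004,0],"rotation": [0,0,0]},
    {"gripper": 0,"offset": [0.0389,0.004,0],"rotation": [0,0,0]},
    {"gripper": 0,"offset": [0.0389,0.004,0],"rotation": [0,0,0]},
    {"gripper": 0,"offset": [0.0389,0.004,0],"rotation": [0,0,0]},
    {"gripper": 0,"offset": [0.0389,0.004,0],"rotation": [0,0,0]},
    {"gripper": 0,"offset": [0.0389,0.004,0],"rotation": [0,0,0]},
    {"gripper": 0,"offset": [0.0389,0.004,0],"rotation": [0,0,0]},
    {"gripper": 0,"offset": [0.0389,0.004,0],"rotation": [0,0,0]},
    {"gripper": 0,"offset": [0,0,0],"rotation": [0,0,0]},
    {"gripper": 0,"offset": [0,0,0],"rotation": [0,0,0]},
    {"gripper": 0,"offset": [0,0,0],"rotation": [0,0,0]}
  ]
}}

```text
clock: 17.2
position: [0.5719, 0.1068, 0.1303]
ee_rot: [0.707, 0.707, -0.0, 0.0]
ft_force: [0.3, -1.1, -0.8]
grip_width: 0.232
grasp_force: 49.2
```

>>> {"fn": "jog_arm", "kwargs": {
  "deltas": [
    {"gripper": 0,"offset": [-0.001,0.003,0.03],"rotation": [0,0,0]},
    {"gripper": 0,"offset": [0,0,0.03],"rotation": [0,0,0]},
    {"gripper": 0,"offset": [0,0,0.02],"rotation": [0,0,0]},
    {"gripper": 0,"offset": [0,0,0.008],"rotation": [0,0,0]},
    {"gripper": 0,"offset": [0,0,0],"rotation": [0,0,0]},
    {"gripper": 0,"offset": [0,0,0],"rotation": [0,0,0]},
    {"gripper": 0.42,"offset": [0,0,0],"rotation": [0,0,0]},
    {"gripper": 0.42,"offset": [0,0,0],"rotation": [0,0,0]},
    {"gripper": 0.42,"offset": [0,0,0],"rotation": [0,0,0]},
    {"gripper": 0.45,"offset": [0,0,-0.03],"rotation": [0,0,0]},
    {"gripper": 0.5,"offset": [0,0,-0.04],"rotation": [0,0,0]},
    {"gripper": 0.5,"offset": [0,0,-0.02],"rotation": [0,0,0]}
  ]
}}

```text
clock: 18.4
position: [0.5759, 0.1078, 0.1356]
ee_rot: [0.707, 0.708, 0.001, 0.001]
ft_force: [-0.0, 1.0, -1.0]
grip_width: 0.498
grasp_force: 0.0
```

>>> {"fn": "jog_arm", "kwargs": {
  "deltas": [
    {"gripper": 0.5,"offset": [-0.0385,-0.0104,0],"rotation": [0,0,0]},
    {"gripper": 0.5,"offset": [-0.0385,-0.0104,0],"rotation": [0,0,0]},
    {"gripper": 0.5,"offset": [-0.0385,-0.0104,0],"rotation": [0,0,0]},
    {"gripper": 0.5,"offset": [-0.0385,-0.0104,0],"rotation": [0,0,0]},
    {"gripper": 0.5,"offset": [-0.0385,-0.0104,0],"rotation": [0,0,0]},
    {"gripper": 0.5,"offset": [-0.0385,-0.0104,0],"rotation": [0,0,0]},
    {"gripper": 0.5,"offset": [-0.0385,-0.0104,0],"rotation": [0,0,0]},
    {"gripper": 0.5,"offset": [-0.0385,-0.0104,0],"rotation": [0,0,0]},
    {"gripper": 0.5,"offset": [-0.0385,-0.0104,0],"rotation": [0,0,0]},
    {"gripper": 0.5,"offset": [-0.0385,-0.0104,0],"rotation": [0,0,0]},
    {"gripper": 0.5,"offset": [-0.0385,-0.0104,0],"rotation": [0,0,0]},
    {"gripper": 0.5,"offset": [-0.0385,-0.0104,0.02],"rotation": [0,0,0]},
    {"gripper": 0.5,"offset": [-0.0385,-0.0104,0.02],"rotation": [0,0,0]},
    {"gripper": 0.5,"offset": [0,0,0],"rotation": [0,0,0]},
    {"gripper": 0.5,"offset": [0,0,0],"rotation": [0,0,0]},
    {"gripper": 0.5,"offset": [0,0,0],"rotation": [0,0,0]}
  ]
}}

```text
clock: 20.0
position: [0.441, -0.3923, 0.093]
ee_rot: [0.706, 0.708, 0.0, 0.0]
ft_force: [-0.6, -0.7, 0.2]
grip_width: 0.5
grasp_force: 0.0
```

Run:
```python
from h import *
o=manip.get_obs();print(o["position"])
s=imaging.camera("scene");t=imaging.camera("top");fins(t)
a=cv2.resize(s[230:350,90:220],None,fx=3,fy=3,interpolation=2)
b=cv2.resize(t[140:260,135:265],None,fx=3,fy=3,interpolation=2)
cv2.imwrite("pics/c4.png",np.hstack([a,b]))
for p in((.441,-.392),):print([((np.array(proj("scene",[*p,z]))-[90,230])*3).round(0) for z in(0,.03)])
```

```text
[ 0.44104003 -0.39231681  0.09300164]
[323, 172, 13, 13, 134] [328.9 178. ] [ 0.5798 -0.3234]
[346, 217, 8, 10, 70] [349.5 221.4] [ 0.4396 -0.3907]
[array([152., 145.]), array([145., 120.])]
```

View pics/c4.png

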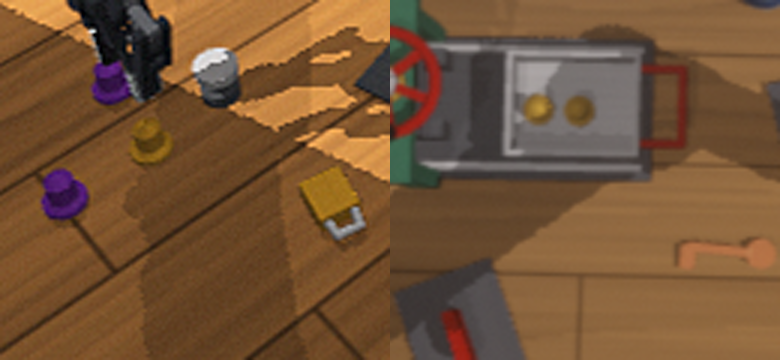

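Two finials stand in the tray, and the last one is where expected at (151,143). I'll pick it.

>>> {"fn": "jog_arm", "kwargs": {
  "deltas": [
    {"gripper": 0.5,"offset": [0,0,0.023],"rotation": [0,0,0]},
    {"gripper": 0.5,"offset": [0,0,0.025],"rotation": [0,0,0]},
    {"gripper": 0.5,"offset": [0,0,0.025],"rotation": [0,0,0]},
    {"gripper": 0.5,"offset": [0,0,0],"rotation": [0,0,0]},
    {"gripper": 0,"offset": [0,0,0],"rotation": [0,0,0]},
    {"gripper": 0,"offset": [0,0,0],"rotation": [0,0,0]},
    {"gripper": 0,"offset": [0,0,0],"rotation": [0,0,0]},
    {"gripper": 0,"offset": [0,0,0],"rotation": [0,0,0]},
    {"gripper": 0,"offset": [0,0,0],"rotation": [0,0,0]},
    {"gripper": 0,"offset": [0,0,-0.02],"rotation": [0,0,0]},
    {"gripper": 0,"offset": [0,0,-0.03],"rotation": [0,0,0]},
    {"gripper": 0,"offset": [0,0,-0.03],"rotation": [0,0,0]},
    {"gripper": 0,"offset": [0,0,-0.03],"rotation": [0,0,0]},
    {"gripper": 0,"offset": [0,0,0],"rotation": [0,0,0]}
  ]
}}

```text
clock: 21.5
position: [0.4422, -0.3948, 0.1346]
ee_rot: [0.707, 0.707, -0.0, 0.004]
ft_force: [-0.2, 0.0, -0.7]
grip_width: 0.233
grasp_force: 49.2
```

>>> {"fn": "jog_arm", "kwargs": {
  "deltas": [
    {"gripper": 0,"offset": [0.0385,0.0111,0],"rotation": [0,0,0]},
    {"gripper": 0,"offset": [0.0385,0.0111,0],"rotation": [0,0,0]},
    {"gripper": 0,"offset": [0.0385,0.0111,0],"rotation": [0,0,0]},
    {"gripper": 0,"offset": [0.0385,0.0111,0],"rotation": [0,0,0]},
    {"gripper": 0,"offset": [0.0385,0.0111,0],"rotation": [0,0,0]},
    {"gripper": 0,"offset": [0.0385,0.0111,0],"rotation": [0,0,0]},
    {"gripper": 0,"offset": [0.0385,0.0111,0],"rotation": [0,0,0]},
    {"gripper": 0,"offset": [0.0385,0.0111,0],"rotation": [0,0,0]},
    {"gripper": 0,"offset": [0.0385,0.0111,0],"rotation": [0,0,0]},
    {"gripper": 0,"offset": [0.0385,0.0111,0],"rotation": [0,0,0]},
    {"gripper": 0,"offset": [0.0385,0.0111,0],"rotation": [0,0,0]},
    {"gripper": 0,"offset": [0.0385,0.0111,0],"rotation": [0,0,0]},
    {"gripper": 0,"offset": [0,0,0],"rotation": [0,0,0]},
    {"gripper": 0,"offset": [0,0,0],"rotation": [0,0,0]},
    {"gripper": 0,"offset": [0,0,0],"rotation": [0,0,0]}
  ]
}}

```text
clock: 23.0
position: [0.5728, 0.0675, 0.1292]
ee_rot: [0.707, 0.707, -0.0, 0.0]
ft_force: [0.3, -1.2, -1.7]
grip_width: 0.229
grasp_force: 49.2
```

>>> {"fn": "jog_arm", "kwargs": {
  "deltas": [
    {"gripper": 0,"offset": [0,0.002,0.03],"rotation": [0,0,0]},
    {"gripper": 0,"offset": [0,0,0.03],"rotation": [0,0,0]},
    {"gripper": 0,"offset": [0,0,0.02],"rotation": [0,0,0]},
    {"gripper": 0,"offset": [0,0,0.007],"rotation": [0,0,0]},
    {"gripper": 0,"offset": [0,0,0],"rotation": [0,0,0]},
    {"gripper": 0,"offset": [0,0,0],"rotation": [0,0,0]},
    {"gripper": 0.42,"offset": [0,0,0],"rotation": [0,0,0]},
    {"gripper": 0.42,"offset": [0,0,0],"rotation": [0,0,0]},
    {"gripper": 0.42,"offset": [0,0,0],"rotation": [0,0,0]},
    {"gripper": 0.45,"offset": [0,0,-0.03],"rotation": [0,0,0]},
    {"gripper": 0.5,"offset": [0,0,-0.04],"rotation": [0,0,0]},
    {"gripper": 0.5,"offset": [-0.039,-0.003,-0.02],"rotation": [0,0,0]},
    {"gripper": 0.5,"offset": [-0.039,-0.003,0],"rotation": [0,0,0]},
    {"gripper": 0.5,"offset": [-0.039,-0.003,0],"rotation": [0,0,0]},
    {"gripper": 0.5,"offset": [-0.039,-0.003,0],"rotation": [0,0,0]},
    {"gripper": 0.5,"offset": [-0.039,-0.003,0],"rotation": [0,0,0]},
    {"gripper": 0.5,"offset": [-0.039,-0.003,0],"rotation": [0,0,0]}
  ]
}}

```text
clock: 24.7
position: [0.5569, -0.1669, 0.1329]
ee_rot: [0.707, 0.707, 0.0, 0.0]
ft_force: [1.6, 0.0, -0.3]
grip_width: 0.502
grasp_force: 0.0
```

>>> {"fn": "jog_arm", "kwargs": {
  "deltas": [
    {"gripper": 0.5,"offset": [0,0,0],"rotation": [0,0,8]},
    {"gripper": 0.5,"offset": [0,0,0],"rotation": [0,0,8]},
    {"gripper": 0.5,"offset": [0,0,0],"rotation": [0,0,8]},
    {"gripper": 0.5,"offset": [0,0,0],"rotation": [0,0,8]},
    {"gripper": 0.5,"offset": [0,0,0],"rotation": [0,0,8]},
    {"gripper": 0.5,"offset": [0,0,0],"rotation": [0,0,8]},
    {"gripper": 0.5,"offset": [0,0,0],"rotation": [0,0,8]},
    {"gripper": 0.5,"offset": [0,0,0],"rotation": [0,0,8]},
    {"gripper": 0.5,"offset": [0,0,0],"rotation": [0,0,8]},
    {"gripper": 0.5,"offset": [0,0,0],"rotation": [0,0,3]},
    {"gripper": 0.5,"offset": [0,0,0],"rotation": [0,0,0]}
  ]
}}

```text
clock: 25.8
position: [0.5572, -0.1651, 0.1327]
ee_rot: [0.991, 0.131, 0.0, 0.0]
ft_force: [0.5, -0.1, 0.3]
grip_width: 0.501
grasp_force: 0.0
```

Run:
```python
from h import *
o=manip.get_obs();M=R.from_quat(o["ee_rot"]).as_matrix();print(o["position"],M.round(3).tolist())
print(M.T@(np.array([.5545,-.170,.10])-o["position"]))
s=imaging.camera("scene");t=imaging.camera("top");fins(t)
a=cv2.resize(s[160:290,200:340],None,fx=3,fy=3,interpolation=2)
b=cv2.resize(t[130:260,130:250],None,fx=3,fy=3,interpolation=2)
cv2.imwrite("pics/c5.png",np.hstack([a,b]))
hsv=cv2.cvtColor(s,cv2.COLOR_BGR2HSV);m=cv2.inRange(hsv,(0,180,60),(8,255,255))
n,l,st,ce=cv2.connectedComponentsWithStats(m)
for i in range(1,n):
    if st[i][4]>100:print(st[i])
c=np.array([.5545,-.170]);u=np.array([np.cos(np.radians(15.5)),np.sin(np.radians(15.5))])
for k in(-.03,.03):print([((proj("scene",[*(c+k*u),z])-[200,160])*3).round(0) for z in(.008,.044)])
```

```text
[ 0.55724074 -0.1650979   0.13273735] [[0.966, 0.259, 0.0], [0.259, -0.966, -0.0], [0.0, 0.0, -1.0]]
[-0.00392829  0.00401024  0.03273779]
[324, 172, 11, 13, 116] [329.1 178. ] [ 0.5798 -0.3234]
[ 346   67  101   78 3354]
[278 142  18  15 193]
[282 201  37  26 183]
[232 239  23  21 303]
[480 263  31  20 122]
[474 298  38  32 194]
[390 345  32  28 155]
[381 367  41  17 129]
[array([ 96., 267.]), array([ 94., 237.])]
[array([156., 295.]), array([156., 265.])]
```

View pics/c5.png

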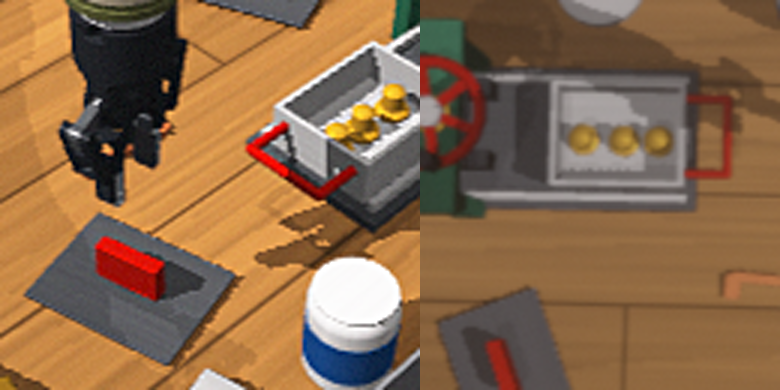

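All three finials stand in the tray. The lid's rib is at (130,268) in the scene crop, as predicted. Grasping the lid.

>>> {"fn": "jog_arm", "kwargs": {
  "deltas": [
    {"gripper": 0.5,"offset": [-0.004,0.004,0.029],"rotation": [0,0,0]},
    {"gripper": 0.5,"offset": [0,0,0.03],"rotation": [0,0,0]},
    {"gripper": 0.5,"offset": [0,0,0.03],"rotation": [0,0,0]},
    {"gripper": 0.5,"offset": [0,0,0.019],"rotation": [0,0,0]},
    {"gripper": 0.5,"offset": [0,0,0],"rotation": [0,0,0]},
    {"gripper": 0,"offset": [0,0,0],"rotation": [0,0,0]},
    {"gripper": 0,"offset": [0,0,0],"rotation": [0,0,0]},
    {"gripper": 0,"offset": [0,0,0],"rotation": [0,0,0]},
    {"gripper": 0,"offset": [0,0,0],"rotation": [0,0,0]},
    {"gripper": 0,"offset": [0,0,0],"rotation": [0,0,0]}
  ],
  "newtons": 90
}}

```text
clock: 26.9
position: [0.5554, -0.1703, 0.0262]
ee_rot: [0.991, 0.131, 0.001, 0.001]
ft_force: [-1.6, 0.7, 6.3]
grip_width: 0.155
grasp_force: 89.2
```

Run:
```python
from h import *
o=manip.get_obs();print(o["position"],R.from_quat(o["ee_rot"]).as_matrix().round(3).tolist(),o["ft_force"],o["grip_width"],o["grasp_force"])
```

```text
[ 0.55536269 -0.17025731  0.02622898] [[0.966, 0.26, 0.002], [0.26, -0.966, -0.001], [0.002, 0.001, -1.0]] [-1.57398176  0.73279865  6.25654886] 0.15533439332867321 89.20795440673828
```

>>> {"fn": "jog_arm", "kwargs": {
  "deltas": [
    {"gripper": 0,"offset": [0,0,-0.01],"rotation": [0,0,0]},
    {"gripper": 0,"offset": [0,0,-0.02],"rotation": [0,0,0]},
    {"gripper": 0,"offset": [0,0,-0.03],"rotation": [0,0,0]},
    {"gripper": 0,"offset": [0,0,-0.03],"rotation": [0,0,0]},
    {"gripper": 0,"offset": [0,0,-0.03],"rotation": [0,0,-5]},
    {"gripper": 0,"offset": [0,0,-0.02],"rotation": [0,0,-7]},
    {"gripper": 0,"offset": [0,0,0],"rotation": [0,0,-7]},
    {"gripper": 0,"offset": [0,0,0],"rotation": [0,0,-7]},
    {"gripper": 0,"offset": [0,0,0],"rotation": [0,0,-7]},
    {"gripper": 0,"offset": [0,0,0],"rotation": [0,0,-7]},
    {"gripper": 0,"offset": [0,0,0],"rotation": [0,0,-7]},
    {"gripper": 0,"offset": [0,0,0],"rotation": [0,0,-7]},
    {"gripper": 0,"offset": [0,0,0],"rotation": [0,0,-7]},
    {"gripper": 0,"offset": [0,0,0],"rotation": [0,0,-7]},
    {"gripper": 0,"offset": [0,0,0],"rotation": [0,0,-5]},
    {"gripper": 0,"offset": [0,0,0],"rotation": [0,0,-2]},
    {"gripper": 0,"offset": [0,0,0],"rotation": [0,0,0]}
  ]
}}

```text
clock: 28.6
position: [0.554, -0.1703, 0.1649]
ee_rot: [0.707, 0.708, -0.0, 0.0]
ft_force: [-0.1, 0.7, -3.7]
grip_width: 0.161
grasp_force: 88.0
```

Run:
```python
from h import *
o=manip.get_obs();print(o["position"],R.from_quat(o["ee_rot"]).as_matrix().round(3).tolist(),o["ft_force"],o["grip_width"],o["grasp_force"])
s=imaging.camera("scene");t=imaging.camera("top")
a=cv2.resize(s[100:270,190:350],None,fx=2.5,fy=2.5,interpolation=2)
b=cv2.resize(t[130:300,130:290],None,fx=2.5,fy=2.5,interpolation=2)
cv2.imwrite("pics/c6.png",np.hstack([a,b]))
```

```text
[ 0.55398135 -0.17034696  0.16493494] [[-0.001, 1.0, -0.0], [1.0, 0.001, -0.0], [-0.0, -0.0, -1.0]] [-0.06193056  0.65768634 -3.69214994] 0.16131723174649948 88.00361394882202
```

View pics/c6.png

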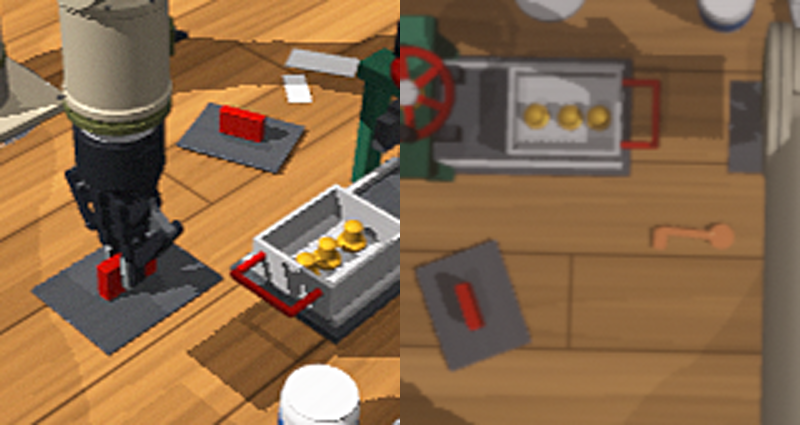

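The lid is held level and square, with its left edge at b-crop x≈730, rows 82–170. The finials are still upright. Now I'll measure the lid edge and tray rim.

Run:
```python
from h import *
B=lambda u,v:(130+(u-400)/2.5,130+v/2.5)
print("lid",[onz("top",*B(*q),.146).round(4)[:2] for q in((729,82),(729,170))])
print("tray rim",[onz("top",*B(*q),.06).round(4)[:2] for q in((509,67),(621,67),(621,153),(509,153))])
print("handle",[onz("top",*B(*q),.045).round(4)[:2] for q in((657,81),(657,147))])
```

```text
lid [array([ 0.6038, -0.0997]), array([ 0.499 , -0.1018])]
tray rim [array([0.6298, 0.1766]), array([0.6332, 0.0354]), array([0.524 , 0.0322]), array([0.5208, 0.1724])]
handle [array([ 0.6187, -0.0099]), array([ 0.5341, -0.0121])]
```

>>> {"fn": "jog_arm", "kwargs": {
  "deltas": [
    {"gripper": 0,"offset": [0.017,0.0015,0],"rotation": [0,0,0]},
    {"gripper": 0,"offset": [0.0345,0.003,0],"rotation": [0,0,0]},
    {"gripper": 0,"offset": [0.0345,0.003,0],"rotation": [0,0,0]},
    {"gripper": 0,"offset": [0.0345,0.003,0],"rotation": [0,0,0]},
    {"gripper": 0,"offset": [0.0345,0.003,0],"rotation": [0,0,0]},
    {"gripper": 0,"offset": [0.0345,0.003,0],"rotation": [0,0,0]},
    {"gripper": 0,"offset": [0.0345,0.003,0],"rotation": [0,0,0]},
    {"gripper": 0,"offset": [0.035,0.002,0],"rotation": [0,0,0]},
    {"gripper": 0,"offset": [0.017,0.001,0.015],"rotation": [0,0,0]},
    {"gripper": 0,"offset": [0,0,0.02],"rotation": [0,0,0]},
    {"gripper": 0,"offset": [0,0,0.02],"rotation": [0,0,0]},
    {"gripper": 0,"offset": [0,0,0],"rotation": [0,0,0]},
    {"gripper": 0,"offset": [0,0,0],"rotation": [0,0,0]}
  ]
}}

```text
clock: 30.0
position: [0.5764, 0.1065, 0.11]
ee_rot: [0.707, 0.707, 0.0, -0.0]
ft_force: [-0.0, -0.1, -4.0]
grip_width: 0.158
grasp_force: 88.0
```

Run:
```python
from h import *
o=manip.get_obs();print(o["position"],R.from_quat(o["ee_rot"]).as_matrix().round(3).tolist(),o["ft_force"],o["grip_width"],o["grasp_force"])
s=imaging.camera("scene")
cv2.imwrite("pics/c7.png",cv2.resize(s[120:260,230:420],None,fx=4,fy=4,interpolation=2))
```

```text
[0.5763666  0.10645253 0.10996647] [[-0.001, 1.0, -0.0], [1.0, 0.001, 0.0], [0.0, -0.0, -1.0]] [-0.01234103 -0.09291069 -3.96779838] 0.1582134479272274 87.95666456222534
```

View pics/c7.png

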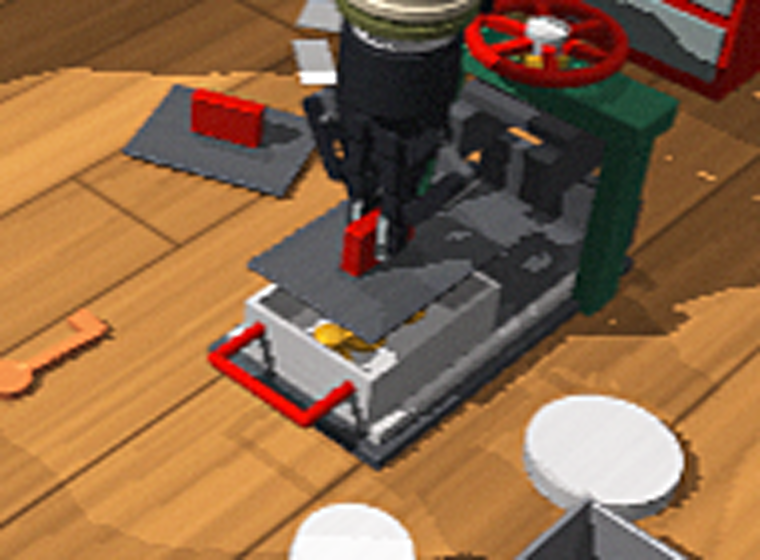

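The held lid's front corners at (375,340) and (248,265) sit over the rim corners at (372,373) and (247,297). That is aligned within a few mm, so I'll lower it.

>>> {"fn": "jog_arm", "kwargs": {
  "deltas": [
    {"gripper": 0,"offset": [0,0,0.01],"rotation": [0,0,0]},
    {"gripper": 0,"offset": [0,0,0.01],"rotation": [0,0,0]},
    {"gripper": 0,"offset": [0,0,0.003],"rotation": [0,0,0]},
    {"gripper": 0,"offset": [0,0,0.003],"rotation": [0,0,0]},
    {"gripper": 0,"offset": [0,0,0],"rotation": [0,0,0]},
    {"gripper": 0,"offset": [0,0,0],"rotation": [0,0,0]}
  ]
}}

```text
clock: 30.65
position: [0.5766, 0.1059, 0.0836]
ee_rot: [0.707, 0.707, 0.0, 0.0]
ft_force: [-0.6, 0.2, -4.2]
grip_width: 0.159
grasp_force: 88.3
```

>>> {"fn": "jog_arm", "kwargs": {
  "deltas": [
    {"gripper": 0,"offset": [0,0,0.002],"rotation": [0,0,0]},
    {"gripper": 0,"offset": [0,0,0.001],"rotation": [0,0,0]},
    {"gripper": 0,"offset": [0,0,0],"rotation": [0,0,0]}
  ]
}}

```text
clock: 30.95
position: [0.577, 0.1063, 0.0822]
ee_rot: [0.707, 0.707, 0.0, 0.001]
ft_force: [-5.9, -1.5, 11.0]
grip_width: 0.16
grasp_force: 90.5
```

>>> {"fn": "jog_arm", "kwargs": {
  "deltas": [
    {"gripper": 0.45,"offset": [0,0,0],"rotation": [0,0,0]},
    {"gripper": 0.45,"offset": [0,0,0],"rotation": [0,0,0]},
    {"gripper": 0.45,"offset": [0,0,0],"rotation": [0,0,0]},
    {"gripper": 0.45,"offset": [0,0,-0.03],"rotation": [0,0,0]},
    {"gripper": 0.45,"offset": [0,0,-0.03],"rotation": [0,0,0]},
    {"gripper": 0.4,"offset": [-0.02,0,-0.03],"rotation": [0,0,8]},
    {"gripper": 0.4,"offset": [0,0,0],"rotation": [0,0,8]},
    {"gripper": 0.4,"offset": [0,0,0],"rotation": [0,0,8]},
    {"gripper": 0.4,"offset": [0,0,0],"rotation": [0,0,8]},
    {"gripper": 0.4,"offset": [0,0,0],"rotation": [0,0,8]},
    {"gripper": 0.4,"offset": [0,0,0],"rotation": [0,0,8]},
    {"gripper": 0.4,"offset": [0,0,0],"rotation": [0,0,8]},
    {"gripper": 0.4,"offset": [0,0,0],"rotation": [0,0,8]},
    {"gripper": 0.4,"offset": [0,0,0],"rotation": [0,0,8]},
    {"gripper": 0.4,"offset": [0,0,0],"rotation": [0,0,8]},
    {"gripper": 0.4,"offset": [0,0,0],"rotation": [0,0,8]},
    {"gripper": 0.4,"offset": [0,0,0],"rotation": [0,0,2]},
    {"gripper": 0.4,"offset": [0,0,0],"rotation": [0,0,0]}
  ]
}}

```text
clock: 32.75
position: [0.5766, 0.086, 0.1704]
ee_rot: [1.0, 0.0, 0.0, 0.0]
ft_force: [0.2, -0.9, -0.8]
grip_width: 0.4
grasp_force: 0.0
```

>>> {"fn": "jog_arm", "kwargs": {
  "deltas": [
    {"gripper": 0.4,"offset": [0,0.025,0],"rotation": [0,0,0]},
    {"gripper": 0.4,"offset": [0,0.025,0],"rotation": [0,0,0]},
    {"gripper": 0.4,"offset": [0,0.025,0],"rotation": [0,0,0]},
    {"gripper": 0.4,"offset": [0,0.02,0],"rotation": [0,0,0]},
    {"gripper": 0.4,"offset": [0,0,0],"rotation": [0,0,0]},
    {"gripper": 0.4,"offset": [0,0,0],"rotation": [0,0,0]}
  ]
}}

```text
clock: 33.35
position: [0.5766, -0.009, 0.1704]
ee_rot: [1.0, 0.001, 0.0, -0.0]
ft_force: [-1.0, -0.3, 0.4]
grip_width: 0.404
grasp_force: 0.0
```

Run:
```python
from h import *
o=manip.get_obs();print(o["position"],R.from_quat(o["ee_rot"]).as_matrix().round(3).tolist())
s=imaging.camera("scene");t=imaging.camera("top")
a=cv2.resize(s[130:250,250:400],None,fx=3,fy=3,interpolation=2)
b=cv2.resize(t[130:230,120:230],None,fx=3,fy=3,interpolation=2);c=np.zeros((360,780,3),np.uint8);c[:,:450]=a;c[:300,450:]=b
cv2.imwrite("pics/c8.png",c)
```

```text
[ 0.57664131 -0.00899204  0.17043411] [[1.0, 0.001, 0.0], [0.001, -1.0, 0.0], [0.0, -0.0, -1.0]]
```

View pics/c8.png

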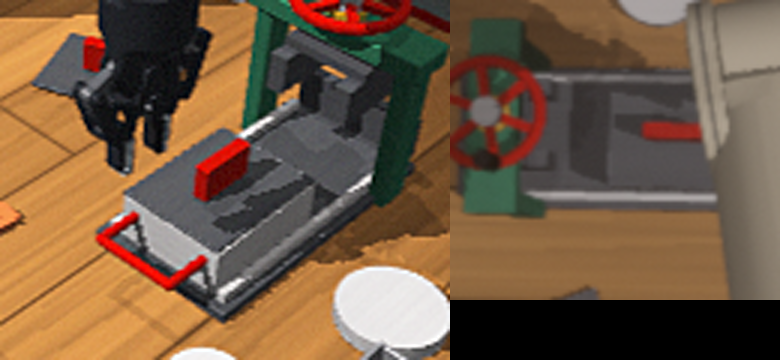

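The lid is seated flush and square on the tray, and the handle is clear at scene-crop (140,260). I'll grip the handle.

>>> {"fn": "jog_arm", "kwargs": {
  "deltas": [
    {"gripper": 0.4,"offset": [0,0,0.03],"rotation": [0,0,0]},
    {"gripper": 0.4,"offset": [0,0,0.03],"rotation": [0,0,0]},
    {"gripper": 0.4,"offset": [0,0,0.03],"rotation": [0,0,0]},
    {"gripper": 0.4,"offset": [0,0,0.03],"rotation": [0,0,0]},
    {"gripper": 0.4,"offset": [0,0,0.012],"rotation": [0,0,0]},
    {"gripper": 0.4,"offset": [0,0,0],"rotation": [0,0,0]},
    {"gripper": 0,"offset": [0,0,0],"rotation": [0,0,0]},
    {"gripper": 0,"offset": [0,0,0],"rotation": [0,0,0]},
    {"gripper": 0,"offset": [0,0,0],"rotation": [0,0,0]},
    {"gripper": 0,"offset": [0,0,0],"rotation": [0,0,0]},
    {"gripper": 0,"offset": [0,0,0],"rotation": [0,0,0]}
  ],
  "newtons": 40
}}

```text
clock: 34.55
position: [0.5777, -0.0078, 0.0402]
ee_rot: [1.0, 0.001, 0.001, -0.001]
ft_force: [-1.3, 4.6, 6.3]
grip_width: 0.1
grasp_force: 39.4
```

>>> {"fn": "jog_arm", "kwargs": {
  "deltas": [
    {"gripper": 0,"offset": [0,-0.003,0],"rotation": [0,0,0]},
    {"gripper": 0,"offset": [0,-0.006,0],"rotation": [0,0,0]},
    {"gripper": 0,"offset": [0,-0.008,0],"rotation": [0,0,0]},
    {"gripper": 0,"offset": [0,-0.008,0],"rotation": [0,0,0]},
    {"gripper": 0,"offset": [0,-0.008,0],"rotation": [0,0,0]},
    {"gripper": 0,"offset": [0,-0.008,0],"rotation": [0,0,0]},
    {"gripper": 0,"offset": [0,-0.008,0],"rotation": [0,0,0]},
    {"gripper": 0,"offset": [0,-0.008,0],"rotation": [0,0,0]},
    {"gripper": 0,"offset": [0,-0.008,0],"rotation": [0,0,0]},
    {"gripper": 0,"offset": [0,-0.008,0],"rotation": [0,0,0]},
    {"gripper": 0,"offset": [0,-0.008,0],"rotation": [0,0,0]},
    {"gripper": 0,"offset": [0,-0.008,0],"rotation": [0,0,0]},
    {"gripper": 0,"offset": [0,-0.008,0],"rotation": [0,0,0]},
    {"gripper": 0,"offset": [0,-0.008,0],"rotation": [0,0,0]},
    {"gripper": 0,"offset": [0,-0.008,0],"rotation": [0,0,0]},
    {"gripper": 0,"offset": [0,-0.008,0],"rotation": [0,0,0]},
    {"gripper": 0,"offset": [0,-0.008,0],"rotation": [0,0,0]},
    {"gripper": 0,"offset": [0,-0.005,0],"rotation": [0,0,0]},
    {"gripper": 0,"offset": [0,0,0],"rotation": [0,0,0]}
  ]
}}

```text
clock: 36.45
position: [0.5769, 0.1257, 0.0402]
ee_rot: [1.0, 0.001, 0.001, 0.0]
ft_force: [-4.6, 1.6, 9.5]
grip_width: 0.099
grasp_force: 39.9
```

>>> {"fn": "jog_arm", "kwargs": {
  "deltas": [
    {"gripper": 0,"offset": [0,-0.004,0],"rotation": [0,0,0]},
    {"gripper": 0,"offset": [0,-0.004,0],"rotation": [0,0,0]},
    {"gripper": 0,"offset": [0,-0.003,0],"rotation": [0,0,0]},
    {"gripper": 0,"offset": [0,-0.003,0],"rotation": [0,0,0]},
    {"gripper": 0,"offset": [0,0,0],"rotation": [0,0,0]},
    {"gripper": 0,"offset": [0,0,0],"rotation": [0,0,0]}
  ]
}}

```text
clock: 37.05
position: [0.5768, 0.1374, 0.0401]
ee_rot: [1.0, -0.0, 0.0, 0.001]
ft_force: [-6.7, -4.9, 12.1]
grip_width: 0.1
grasp_force: 40.4
```

>>> {"fn": "jog_arm", "kwargs": {
  "deltas": [
    {"gripper": 0,"offset": [0,-0.002,0],"rotation": [0,0,0]},
    {"gripper": 0,"offset": [0,0,0],"rotation": [0,0,0]},
    {"gripper": 0,"offset": [0,0.003,0],"rotation": [0,0,0]},
    {"gripper": 0.35,"offset": [0,0,0],"rotation": [0,0,0]},
    {"gripper": 0.35,"offset": [0,0,0],"rotation": [0,0,0]},
    {"gripper": 0.35,"offset": [0,0,0],"rotation": [0,0,0]},
    {"gripper": 0.35,"offset": [0,0,-0.03],"rotation": [0,0,0]},
    {"gripper": 0.35,"offset": [0,0.03,-0.03],"rotation": [0,0,0]},
    {"gripper": 0.35,"offset": [0,0.04,-0.04],"rotation": [0,0,0]},
    {"gripper": 0.4,"offset": [0,0.04,-0.04],"rotation": [0,0,0]},
    {"gripper": 0.4,"offset": [0,0.04,-0.04],"rotation": [0,0,0]},
    {"gripper": 0.4,"offset": [0,0,-0.04],"rotation": [0,0,0]},
    {"gripper": 0.4,"offset": [0,0,0],"rotation": [0,0,0]}
  ]
}}

```text
clock: 38.35
position: [0.579, 0.0008, 0.2504]
ee_rot: [1.0, -0.001, 0.004, 0.0]
ft_force: [0.5, 0.8, -0.8]
grip_width: 0.399
grasp_force: 0.0
```

Run:
```python
from h import *
o=manip.get_obs();print(o["position"],o["joint_pos"])
s=imaging.camera("scene");t=imaging.camera("top")
a=cv2.resize(s[80:230,280:420],None,fx=3,fy=3,interpolation=2)
b=cv2.resize(t[125:215,100:180],None,fx=4.5,fy=4.5,interpolation=2);c=np.zeros((450,780,3),np.uint8);c[:,:420]=a;c[:405,420:]=b
cv2.imwrite("pics/c9.png",c)
```

```text
[0.57899585 0.00082302 0.25036784] [ 0.36322911  0.26447419 -0.53067844  1.56054644  0.13810387  1.34503273
 -1.75440579]
```

View pics/c9.png

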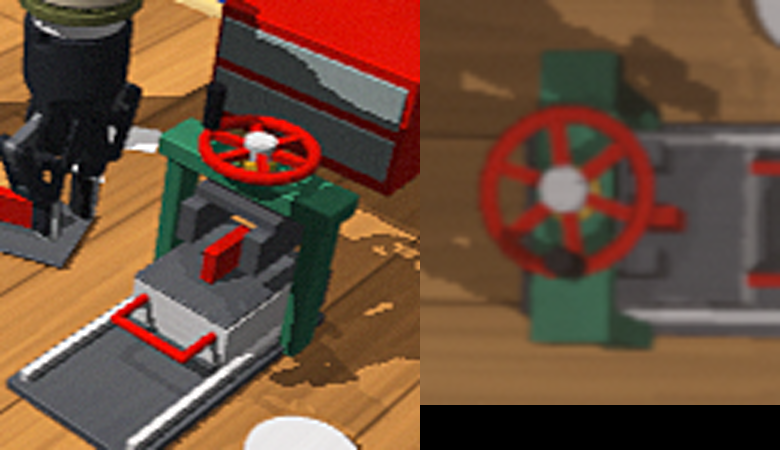

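The tray is home. The knob is at top-crop (565,263) and scene-crop (216,100), and the hub is at top-crop (563,189).

Run:
```python
from h import *
B=lambda u,v:(100+(u-420)/4.5,125+v/4.5)
S=lambda u,v:(280+u/3,80+v/3)
print("hub",onz("top",*B(563,189),.202),onz("scene",*S(261,143),.202))
print("knob top",onz("top",*B(565,263),.241),onz("scene",*S(216,87),.241),onz("scene",*S(216,105),.223))
print([(proj("scene",[.526,.2575,z])-[280,80])*3 for z in(.199,.241)])
```

```text
hub [0.57439599 0.26873114 0.202     ] [0.58285934 0.26564709 0.202     ]
knob top [0.52360504 0.25494221 0.241     ] [0.53136734 0.25814797 0.241     ] [0.53369077 0.25927408 0.223     ]
[array([204.4337249 , 125.32745104]), array([210.76846744,  85.10498633])]
```

>>> {"fn": "jog_arm", "kwargs": {
  "deltas": [
    {"gripper": 0.45,"offset": [0,0,-0.02],"rotation": [0,0,-8]},
    {"gripper": 0.45,"offset": [0,0,-0.02],"rotation": [0,0,-8]},
    {"gripper": 0.45,"offset": [0,0,0],"rotation": [0,0,-8]},
    {"gripper": 0.45,"offset": [0,0,0],"rotation": [0,0,-8]},
    {"gripper": 0.45,"offset": [0,0,0],"rotation": [0,0,-8]},
    {"gripper": 0.45,"offset": [0,0,0],"rotation": [0,0,-8]},
    {"gripper": 0.45,"offset": [0,0,0],"rotation": [0,0,-8]},
    {"gripper": 0.45,"offset": [0,0,0],"rotation": [0,0,-8]},
    {"gripper": 0.45,"offset": [0,0,0],"rotation": [0,0,-8]},
    {"gripper": 0.45,"offset": [0,0,0],"rotation": [0,0,-8]},
    {"gripper": 0.45,"offset": [0,0,0],"rotation": [0,0,-8]},
    {"gripper": 0.45,"offset": [0,0,0],"rotation": [0,0,-2]},
    {"gripper": 0.45,"offset": [0.04,-0.008,0],"rotation": [0,0,0]},
    {"gripper": 0.45,"offset": [0.04,-0.008,0],"rotation": [0,0,0]},
    {"gripper": 0.45,"offset": [0.04,-0.008,0],"rotation": [0,0,0]},
    {"gripper": 0.45,"offset": [0.04,-0.008,0],"rotation": [0,0,0]},
    {"gripper": 0.45,"offset": [0.04,-0.009,0],"rotation": [0,0,0]},
    {"gripper": 0.45,"offset": [0.04,-0.01,0],"rotation": [0,0,0]},
    {"gripper": 0.45,"offset": [0.015,0,0],"rotation": [0,0,0]},
    {"gripper": 0.45,"offset": [0,0,0],"rotation": [0,0,0]}
  ]
}}

```text
clock: 40.45
position: [0.5235, 0.2601, 0.2831]
ee_rot: [0.705, 0.71, -0.001, -0.001]
ft_force: [0.4, 0.1, -0.8]
grip_width: 0.446
grasp_force: 0.0
```

>>> {"fn": "jog_arm", "kwargs": {
  "deltas": [
    {"gripper": 0.45,"offset": [0,0,0],"rotation": [0,0,0]},
    {"gripper": 0.45,"offset": [0,0,0],"rotation": [0,0,0]}
  ]
}}

```text
clock: 40.65
position: [0.5257, 0.2554, 0.2837]
ee_rot: [0.707, 0.707, -0.001, 0.0]
ft_force: [0.6, -1.0, 0.5]
grip_width: 0.45
grasp_force: 0.0
```

>>> {"fn": "jog_arm", "kwargs": {
  "deltas": [
    {"gripper": 0.45,"offset": [0.001,0.002,0.015],"rotation": [0,0,0]},
    {"gripper": 0.45,"offset": [0,0,0.015],"rotation": [0,0,0]},
    {"gripper": 0.45,"offset": [0,0,0.015],"rotation": [0,0,0]},
    {"gripper": 0.45,"offset": [0,0,0.015],"rotation": [0,0,0]},
    {"gripper": 0.45,"offset": [0,0,0.005],"rotation": [0,0,0]},
    {"gripper": 0.45,"offset": [0,0,0],"rotation": [0,0,0]},
    {"gripper": 0.45,"offset": [0,0,0],"rotation": [0,0,0]}
  ]
}}

```text
clock: 41.35
position: [0.5275, 0.258, 0.2199]
ee_rot: [0.707, 0.707, 0.0, 0.0]
ft_force: [0.1, 0.0, 0.0]
grip_width: 0.452
grasp_force: 0.0
```

>>> {"fn": "jog_arm", "kwargs": {
  "deltas": [
    {"gripper": 0,"offset": [0,0,0],"rotation": [0,0,0]},
    {"gripper": 0,"offset": [0,0,0],"rotation": [0,0,0]},
    {"gripper": 0,"offset": [0,0,0],"rotation": [0,0,0]},
    {"gripper": 0,"offset": [0,0,0],"rotation": [0,0,0]},
    {"gripper": 0,"offset": [0,0,0],"rotation": [0,0,0]}
  ],
  "newtons": 30
}}

```text
clock: 41.85
position: [0.5283, 0.2581, 0.2204]
ee_rot: [0.707, 0.707, 0.001, 0.001]
ft_force: [5.4, 2.1, 2.6]
grip_width: 0.201
grasp_force: 30.2
```

>>> {"fn": "jog_arm", "kwargs": {
  "deltas": [
    {"gripper": 0,"offset": [0.0156,-0.0014,0],"rotation": [0,0,0]},
    {"gripper": 0,"offset": [0.0152,0.0035,0],"rotation": [0,0,0]},
    {"gripper": 0,"offset": [0.0134,0.0081,0],"rotation": [0,0,0]},
    {"gripper": 0,"offset": [0.0103,0.0118,0],"rotation": [0,0,0]},
    {"gripper": 0,"offset": [0.0061,0.0144,0],"rotation": [0,0,0]},
    {"gripper": 0,"offset": [0,0,0],"rotation": [0,0,0]},
    {"gripper": 0,"offset": [0,0,0],"rotation": [0,0,0]}
  ]
}}

```text
clock: 42.55
position: [0.5659, 0.3159, 0.2204]
ee_rot: [0.708, 0.706, -0.0, 0.002]
ft_force: [3.4, -8.9, 7.6]
grip_width: 0.198
grasp_force: 31.0
```

>>> {"fn": "jog_arm", "kwargs": {
  "deltas": [
    {"gripper": 0,"offset": [-0.0006,0.0156,0],"rotation": [0,0,0]},
    {"gripper": 0,"offset": [-0.0035,0.0152,0],"rotation": [0,0,0]},
    {"gripper": 0,"offset": [-0.0081,0.0134,0],"rotation": [0,0,0]},
    {"gripper": 0,"offset": [-0.0118,0.0103,0],"rotation": [0,0,0]},
    {"gripper": 0,"offset": [-0.0144,0.0061,0],"rotation": [0,0,0]},
    {"gripper": 0,"offset": [0,0,0],"rotation": [0,0,0]},
    {"gripper": 0,"offset": [0,0,0],"rotation": [0,0,0]}
  ]
}}

```text
clock: 43.25
position: [0.626, 0.279, 0.2205]
ee_rot: [0.708, 0.707, 0.001, 0.001]
ft_force: [7.5, -0.5, 3.0]
grip_width: 0.199
grasp_force: 31.0
```

>>> {"fn": "jog_arm", "kwargs": {
  "deltas": [
    {"gripper": 0,"offset": [-0.0156,0.0014,0],"rotation": [0,0,0]},
    {"gripper": 0,"offset": [-0.0152,-0.0035,0],"rotation": [0,0,0]},
    {"gripper": 0,"offset": [-0.0134,-0.0081,0],"rotation": [0,0,0]},
    {"gripper": 0,"offset": [-0.0103,-0.0118,0],"rotation": [0,0,0]},
    {"gripper": 0,"offset": [-0.0061,-0.0144,0],"rotation": [0,0,0]},
    {"gripper": 0,"offset": [0,0,0],"rotation": [0,0,0]},
    {"gripper": 0,"offset": [0,0,0],"rotation": [0,0,0]}
  ]
}}

```text
clock: 43.95
position: [0.588, 0.2182, 0.2204]
ee_rot: [0.707, 0.707, -0.001, 0.001]
ft_force: [-0.9, -4.8, 8.8]
grip_width: 0.2
grasp_force: 32.0
```

>>> {"fn": "jog_arm", "kwargs": {
  "deltas": [
    {"gripper": 0,"offset": [-0.0022,-0.0156,0],"rotation": [0,0,0]},
    {"gripper": 0,"offset": [0.0035,-0.0152,0],"rotation": [0,0,0]},
    {"gripper": 0,"offset": [0.0081,-0.0134,0],"rotation": [0,0,0]},
    {"gripper": 0,"offset": [0.0118,-0.0103,0],"rotation": [0,0,0]},
    {"gripper": 0,"offset": [0.0144,-0.0061,0],"rotation": [0,0,0]},
    {"gripper": 0,"offset": [0,0,0],"rotation": [0,0,0]}
  ]
}}

```text
clock: 44.55
position: [0.5284, 0.2573, 0.2204]
ee_rot: [0.706, 0.708, 0.002, 0.001]
ft_force: [9.3, 3.8, 2.3]
grip_width: 0.205
grasp_force: 31.8
```

>>> {"fn": "jog_arm", "kwargs": {
  "deltas": [
    {"gripper": 0,"offset": [0.0156,-0.0014,0],"rotation": [0,0,0]},
    {"gripper": 0,"offset": [0.0152,0.0035,0],"rotation": [0,0,0]},
    {"gripper": 0,"offset": [0.0134,0.0081,0],"rotation": [0,0,0]},
    {"gripper": 0,"offset": [0.0103,0.0118,0],"rotation": [0,0,0]},
    {"gripper": 0,"offset": [0.0061,0.0144,0],"rotation": [0,0,0]},
    {"gripper": 0,"offset": [0.0014,0.0156,0],"rotation": [0,0,0]},
    {"gripper": 0,"offset": [-0.0035,0.0152,0],"rotation": [0,0,0]},
    {"gripper": 0,"offset": [-0.0081,0.0134,0],"rotation": [0,0,0]},
    {"gripper": 0,"offset": [-0.0118,0.0103,0],"rotation": [0,0,0]},
    {"gripper": 0,"offset": [-0.0144,0.0061,0],"rotation": [0,0,0]},
    {"gripper": 0,"offset": [-0.0156,0.0014,0],"rotation": [0,0,0]},
    {"gripper": 0,"offset": [-0.0152,-0.0035,0],"rotation": [0,0,0]},
    {"gripper": 0,"offset": [-0.0134,-0.0081,0],"rotation": [0,0,0]},
    {"gripper": 0,"offset": [-0.0103,-0.0118,0],"rotation": [0,0,0]},
    {"gripper": 0,"offset": [-0.0061,-0.0144,0],"rotation": [0,0,0]},
    {"gripper": 0,"offset": [-0.0014,-0.0156,0],"rotation": [0,0,0]},
    {"gripper": 0,"offset": [0.0035,-0.0152,0],"rotation": [0,0,0]},
    {"gripper": 0,"offset": [0.0081,-0.0134,0],"rotation": [0,0,0]},
    {"gripper": 0,"offset": [0.0118,-0.0103,0],"rotation": [0,0,0]},
    {"gripper": 0,"offset": [0.0144,-0.0061,0],"rotation": [0,0,0]}
  ]
}}

```text
clock: 46.55
position: [0.5287, 0.2553, 0.2205]
ee_rot: [0.707, 0.707, 0.002, 0.001]
ft_force: [17.8, 1.7, -1.0]
grip_width: 0.199
grasp_force: 31.6
```

>>> {"fn": "jog_arm", "kwargs": {
  "deltas": [
    {"gripper": 0,"offset": [0.0156,0.0004,0],"rotation": [0,0,0]},
    {"gripper": 0,"offset": [0.0152,0.0035,0],"rotation": [0,0,0]},
    {"gripper": 0,"offset": [0.0134,0.0081,0],"rotation": [0,0,0]},
    {"gripper": 0,"offset": [0.0103,0.0118,0],"rotation": [0,0,0]},
    {"gripper": 0,"offset": [0.0061,0.0144,0],"rotation": [0,0,0]},
    {"gripper": 0,"offset": [0.0014,0.0156,0],"rotation": [0,0,0]},
    {"gripper": 0,"offset": [-0.0035,0.0152,0],"rotation": [0,0,0]},
    {"gripper": 0,"offset": [-0.0081,0.0134,0],"rotation": [0,0,0]},
    {"gripper": 0,"offset": [-0.0118,0.0103,0],"rotation": [0,0,0]},
    {"gripper": 0,"offset": [-0.0144,0.0061,0],"rotation": [0,0,0]},
    {"gripper": 0,"offset": [-0.0156,0.0014,0],"rotation": [0,0,0]},
    {"gripper": 0,"offset": [-0.0152,-0.0035,0],"rotation": [0,0,0]},
    {"gripper": 0,"offset": [-0.0134,-0.0081,0],"rotation": [0,0,0]},
    {"gripper": 0,"offset": [-0.0103,-0.0118,0],"rotation": [0,0,0]},
    {"gripper": 0,"offset": [-0.0061,-0.0144,0],"rotation": [0,0,0]},
    {"gripper": 0,"offset": [-0.0014,-0.0156,0],"rotation": [0,0,0]},
    {"gripper": 0,"offset": [0.0035,-0.0152,0],"rotation": [0,0,0]},
    {"gripper": 0,"offset": [0.0081,-0.0134,0],"rotation": [0,0,0]},
    {"gripper": 0,"offset": [0.0118,-0.0103,0],"rotation": [0,0,0]},
    {"gripper": 0,"offset": [0.0144,-0.0061,0],"rotation": [0,0,0]}
  ]
}}

```text
clock: 48.55
position: [0.529, 0.2549, 0.2204]
ee_rot: [0.707, 0.707, -0.0, 0.001]
ft_force: [8.0, -0.3, 4.6]
grip_width: 0.2
grasp_force: 32.1
```

>>> {"fn": "jog_arm", "kwargs": {
  "deltas": [
    {"gripper": 0,"offset": [0,0,0],"rotation": [0,0,0]}
  ]
}}

```text
clock: 48.65
position: [0.5285, 0.2578, 0.2204]
ee_rot: [0.706, 0.708, 0.001, 0.0]
ft_force: [1.3, 2.2, 7.4]
grip_width: 0.2
grasp_force: 32.4
```

>>> {"fn": "jog_arm", "kwargs": {
  "deltas": [
    {"gripper": 0,"offset": [0.0156,-0.0014,0],"rotation": [0,0,0]},
    {"gripper": 0,"offset": [0.0152,0.0035,0],"rotation": [0,0,0]},
    {"gripper": 0,"offset": [0.0134,0.0081,0],"rotation": [0,0,0]},
    {"gripper": 0,"offset": [0.0103,0.0118,0],"rotation": [0,0,0]},
    {"gripper": 0,"offset": [0,0,0],"rotation": [0,0,0]},
    {"gripper": 0,"offset": [0,0,0],"rotation": [0,0,0]}
  ]
}}

```text
clock: 49.25
position: [0.552, 0.31, 0.2204]
ee_rot: [0.707, 0.707, 0.001, 0.001]
ft_force: [3.3, -1.2, 8.8]
grip_width: 0.204
grasp_force: 32.6
```

>>> {"fn": "jog_arm", "kwargs": {
  "deltas": [
    {"gripper": 0,"offset": [0.0061,0.0144,0],"rotation": [0,0,0]},
    {"gripper": 0,"offset": [0,0,0],"rotation": [0,0,0]},
    {"gripper": 0,"offset": [0,0,0],"rotation": [0,0,0]}
  ]
}}

```text
clock: 49.55
position: [0.5663, 0.3158, 0.2204]
ee_rot: [0.707, 0.707, 0.0, 0.001]
ft_force: [2.7, -2.1, 8.7]
grip_width: 0.206
grasp_force: 32.7
```

>>> {"fn": "jog_arm", "kwargs": {
  "deltas": [
    {"gripper": 0,"offset": [0.0014,0.0156,0],"rotation": [0,0,0]},
    {"gripper": 0,"offset": [0,0,0],"rotation": [0,0,0]},
    {"gripper": 0,"offset": [0,0,0],"rotation": [0,0,0]}
  ]
}}

```text
clock: 49.85
position: [0.5818, 0.317, 0.2204]
ee_rot: [0.707, 0.707, 0.0, 0.001]
ft_force: [2.9, -2.8, 9.2]
grip_width: 0.196
grasp_force: 32.6
```

>>> {"fn": "jog_arm", "kwargs": {
  "deltas": [
    {"gripper": 0,"offset": [-0.002,0.0076,0],"rotation": [0,0,0]},
    {"gripper": 0,"offset": [0,0,0],"rotation": [0,0,0]},
    {"gripper": 0,"offset": [0,0,0],"rotation": [0,0,0]}
  ]
}}

```text
clock: 50.15
position: [0.589, 0.3158, 0.2204]
ee_rot: [0.707, 0.707, 0.0, 0.0]
ft_force: [1.1, -0.2, 8.5]
grip_width: 0.197
grasp_force: 32.7
```

>>> {"fn": "jog_arm", "kwargs": {
  "deltas": [
    {"gripper": 0,"offset": [-0.002,0.0076,0],"rotation": [0,0,0]},
    {"gripper": 0,"offset": [0,0,0],"rotation": [0,0,0]},
    {"gripper": 0,"offset": [0,0,0],"rotation": [0,0,0]}
  ]
}}

```text
clock: 50.45
position: [0.5966, 0.3134, 0.2204]
ee_rot: [0.707, 0.707, 0.0, 0.0]
ft_force: [2.3, -2.0, 8.5]
grip_width: 0.198
grasp_force: 32.8
```

>>> {"fn": "jog_arm", "kwargs": {
  "deltas": [
    {"gripper": 0,"offset": [-0.0081,0.0134,0],"rotation": [0,0,0]},
    {"gripper": 0,"offset": [0,0,0],"rotation": [0,0,0]},
    {"gripper": 0,"offset": [0,0,0],"rotation": [0,0,0]}
  ]
}}

```text
clock: 50.75
position: [0.6101, 0.3051, 0.2204]
ee_rot: [0.707, 0.707, 0.0, 0.0]
ft_force: [1.2, -1.8, 9.4]
grip_width: 0.198
grasp_force: 32.7
```

>>> {"fn": "jog_arm", "kwargs": {
  "deltas": [
    {"gripper": 0,"offset": [-0.0118,0.0103,0],"rotation": [0,0,0]},
    {"gripper": 0,"offset": [0,0,0],"rotation": [0,0,0]},
    {"gripper": 0,"offset": [0,0,0],"rotation": [0,0,0]}
  ]
}}

```text
clock: 51.05
position: [0.6203, 0.2932, 0.2204]
ee_rot: [0.707, 0.707, 0.0, 0.0]
ft_force: [-0.0, -2.1, 9.3]
grip_width: 0.199
grasp_force: 32.8
```

>>> {"fn": "jog_arm", "kwargs": {
  "deltas": [
    {"gripper": 0,"offset": [-0.0144,0.0061,0],"rotation": [0,0,0]},
    {"gripper": 0,"offset": [0,0,0],"rotation": [0,0,0]},
    {"gripper": 0,"offset": [0,0,0],"rotation": [0,0,0]}
  ]
}}

```text
clock: 51.35
position: [0.6263, 0.2789, 0.2204]
ee_rot: [0.707, 0.707, -0.0, 0.0]
ft_force: [0.2, -1.0, 9.0]
grip_width: 0.199
grasp_force: 32.6
```

>>> {"fn": "jog_arm", "kwargs": {
  "deltas": [
    {"gripper": 0,"offset": [-0.0156,0.0014,0],"rotation": [0,0,0]},
    {"gripper": 0,"offset": [0,0,0],"rotation": [0,0,0]},
    {"gripper": 0,"offset": [0,0,0],"rotation": [0,0,0]}
  ]
}}

```text
clock: 51.65
position: [0.6275, 0.2632, 0.2204]
ee_rot: [0.707, 0.707, -0.0, 0.0]
ft_force: [0.2, -1.5, 9.1]
grip_width: 0.203
grasp_force: 32.8
```

>>> {"fn": "jog_arm", "kwargs": {
  "deltas": [
    {"gripper": 0,"offset": [-0.0152,-0.0035,0],"rotation": [0,0,0]},
    {"gripper": 0,"offset": [0,0,0],"rotation": [0,0,0]},
    {"gripper": 0,"offset": [0,0,0],"rotation": [0,0,0]}
  ]
}}

```text
clock: 51.95
position: [0.6239, 0.2481, 0.2204]
ee_rot: [0.707, 0.707, -0.0, 0.0]
ft_force: [-0.1, -2.0, 8.6]
grip_width: 0.199
grasp_force: 33.0
```

>>> {"fn": "jog_arm", "kwargs": {
  "deltas": [
    {"gripper": 0,"offset": [-0.0134,-0.0081,0],"rotation": [0,0,0]},
    {"gripper": 0,"offset": [0,0,0],"rotation": [0,0,0]},
    {"gripper": 0,"offset": [0,0,0],"rotation": [0,0,0]}
  ]
}}

```text
clock: 52.25
position: [0.6157, 0.2347, 0.2204]
ee_rot: [0.707, 0.707, -0.0, 0.0]
ft_force: [-0.1, -2.3, 9.5]
grip_width: 0.201
grasp_force: 33.1
```

>>> {"fn": "jog_arm", "kwargs": {
  "deltas": [
    {"gripper": 0,"offset": [-0.0103,-0.0118,0],"rotation": [0,0,0]},
    {"gripper": 0,"offset": [0,0,0],"rotation": [0,0,0]},
    {"gripper": 0,"offset": [0,0,0],"rotation": [0,0,0]}
  ]
}}

```text
clock: 52.55
position: [0.6038, 0.2245, 0.2204]
ee_rot: [0.707, 0.707, -0.0, 0.0]
ft_force: [-0.9, -2.1, 9.3]
grip_width: 0.194
grasp_force: 33.3
```

>>> {"fn": "jog_arm", "kwargs": {
  "deltas": [
    {"gripper": 0,"offset": [-0.0061,-0.0144,0],"rotation": [0,0,0]},
    {"gripper": 0,"offset": [0,0,0],"rotation": [0,0,0]},
    {"gripper": 0,"offset": [0,0,0],"rotation": [0,0,0]}
  ]
}}

```text
clock: 52.85
position: [0.5893, 0.2184, 0.2204]
ee_rot: [0.707, 0.707, -0.0, 0.0]
ft_force: [-1.6, -1.2, 10.2]
grip_width: 0.199
grasp_force: 33.2
```

>>> {"fn": "jog_arm", "kwargs": {
  "deltas": [
    {"gripper": 0,"offset": [-0.0014,-0.0156,0],"rotation": [0,0,0]},
    {"gripper": 0,"offset": [0,0,0],"rotation": [0,0,0]},
    {"gripper": 0,"offset": [0,0,0],"rotation": [0,0,0]}
  ]
}}

```text
clock: 53.15
position: [0.5778, 0.217, 0.2212]
ee_rot: [0.707, 0.707, 0.004, 0.002]
ft_force: [17.8, 2.3, 3.0]
grip_width: 0.202
grasp_force: 32.5
```

>>> {"fn": "jog_arm", "kwargs": {
  "deltas": [
    {"gripper": 0,"offset": [0.002,-0.0076,0],"rotation": [0,0,0]},
    {"gripper": 0,"offset": [0,0,0],"rotation": [0,0,0]},
    {"gripper": 0,"offset": [0,0,0],"rotation": [0,0,0]}
  ]
}}

```text
clock: 53.45
position: [0.5766, 0.2169, 0.2217]
ee_rot: [0.709, 0.705, 0.008, 0.006]
ft_force: [50.1, 5.0, -10.2]
grip_width: 0.2
grasp_force: 32.6
```

>>> {"fn": "jog_arm", "kwargs": {
  "deltas": [
    {"gripper": 0,"offset": [0.002,-0.0076,0],"rotation": [0,0,0]},
    {"gripper": 0,"offset": [0,0,0],"rotation": [0,0,0]},
    {"gripper": 0,"offset": [0,0,0],"rotation": [0,0,0]}
  ]
}}

```text
clock: 53.75
position: [0.5755, 0.2152, 0.222]
ee_rot: [0.712, 0.702, 0.012, 0.01]
ft_force: [80.8, 1.4, -22.7]
grip_width: 0.205
grasp_force: 39.8
```

The knob stalled at the bottom of the wheel with the force rising, so it is at its stop. I'll ease off and release.

>>> {"fn": "jog_arm", "kwargs": {
  "deltas": [
    {"gripper": 0,"offset": [-0.002,0.007,0],"rotation": [0,0,0]},
    {"gripper": 0,"offset": [-0.001,0.007,0],"rotation": [0,0,0]},
    {"gripper": 0,"offset": [0,0,0],"rotation": [0,0,0]}
  ]
}}

```text
clock: 54.05
position: [0.5776, 0.2152, 0.2213]
ee_rot: [0.709, 0.706, 0.002, 0.003]
ft_force: [16.5, -7.5, 10.1]
grip_width: 0.199
grasp_force: 33.4
```

>>> {"fn": "jog_arm", "kwargs": {
  "deltas": [
    {"gripper": 0.45,"offset": [0,0,0],"rotation": [0,0,0]},
    {"gripper": 0.45,"offset": [0,0,0],"rotation": [0,0,0]},
    {"gripper": 0.45,"offset": [0,0,0],"rotation": [0,0,0]},
    {"gripper": 0.45,"offset": [0,0,-0.02],"rotation": [0,0,0]},
    {"gripper": 0.45,"offset": [0,0,-0.03],"rotation": [0,0,0]},
    {"gripper": 0.45,"offset": [0,0,-0.03],"rotation": [0,0,0]},
    {"gripper": 0.45,"offset": [-0.04,0,0],"rotation": [0,0,0]},
    {"gripper": 0.45,"offset": [-0.04,0,0],"rotation": [0,0,0]},
    {"gripper": 0.45,"offset": [-0.04,0,0],"rotation": [0,0,0]},
    {"gripper": 0.45,"offset": [-0.04,0,0],"rotation": [0,0,0]},
    {"gripper": 0.45,"offset": [-0.04,0,0],"rotation": [0,0,0]},
    {"gripper": 0.45,"offset": [-0.04,0,0],"rotation": [0,0,0]},
    {"gripper": 0.45,"offset": [0,0,0],"rotation": [0,0,0]}
  ]
}}

```text
clock: 55.35
position: [0.5728, -0.0289, 0.2986]
ee_rot: [0.71, 0.704, -0.002, 0.0]
ft_force: [0.1, 0.1, 0.1]
grip_width: 0.449
grasp_force: 0.0
```

Run:
```python
from h import *
s=imaging.camera("scene");t=imaging.camera("top");fins(t)
a=cv2.resize(s[80:230,280:420],None,fx=3,fy=3,interpolation=2)
b=cv2.resize(t[125:215,100:180],None,fx=4.5,fy=4.5,interpolation=2);c=np.zeros((450,780,3),np.uint8);c[:,:420]=a;c[:405,420:]=b
cv2.imwrite("pics/c10.png",c)
```

```text
[323, 172, 13, 13, 136] [328.9 177.9] [ 0.5798 -0.3234]
```

View pics/c10.png

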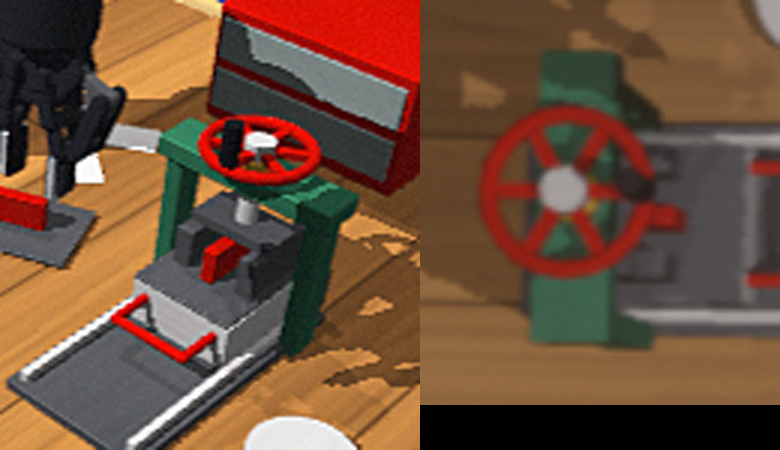

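The clamp is down on the lid with the screw showing at (247,210). The tray is home, the knob is at (635,187) at the stop, and the gripper is clear.

```bash
python3 -c "
from workcell import workorder
print(workorder.hand_in())"
```

```text
the job is handed in; nothing more can be done
None
```

The job is handed in: all three brass finials are in the tray under the flush lid, the tray is fully home, and the handwheel is wound clockwise to its stop; no verdict was shown.

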